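Change the battery packs on the charging board

TASK

Turn the charger's dial back to off while the charged pack is still in its cup, then stand that pack upright in the wooden tray and load every flat pack into a charging cup, turned so that its rib goes into the cup's notch and it sits fully home. Only when all are loaded, turn the dial until its pointer points at the brass index, and last start the charger by pressing the roller of the lever switch just until it clicks, holding it there for about half a second without pushing it into overtravel, and letting it spring back. Leave the other things on the table where they are.

Things in the scene. Friction and masses are not known exactly. Their poses are not given: they have to be found in the camera images.
- charged_pack: The charged battery pack, the one that stands seated in a cup at the start; same shape as the flat packs: 82 mm tall, origin at the centre of its underside, z up, black round body 56 mm in diameter up to z = 40 mm with a rib along its own +x out to 38 mm, grey square grip 40 x 40 mm with sides along its own x and y from z = 40 to 82 mm. About 0.25 kg.
- flat_pack_0: Flat battery pack, upright, 82 mm tall; origin at the centre of its underside. Black round body, 56 mm diameter, z = 0 to 40 mm, lower edge bevelled, with one key rib along its own +x: 10 mm wide, out to 38 mm from the axis, z = 5 to 40 mm. Above it a grey square grip 40 x 40 mm, sides along its own x and y, z = 40 to 82 mm. About 0.25 kg. Two or three flat packs are present.
- flat_pack_1: Flat battery pack, upright, 82 mm tall; origin at the centre of its underside. Black round body, 56 mm diameter, z = 0 to 40 mm, lower edge bevelled, with one key rib along its own +x: 10 mm wide, out to 38 mm from the axis, z = 5 to 40 mm. Above it a grey square grip 40 x 40 mm, sides along its own x and y, z = 40 to 82 mm. About 0.25 kg. Two or three flat packs are present.
- flat_pack_2: Flat battery pack, upright, 82 mm tall; origin at the centre of its underside. Black round body, 56 mm diameter, z = 0 to 40 mm, lower edge bevelled, with one key rib along its own +x: 10 mm wide, out to 38 mm from the axis, z = 5 to 40 mm. Above it a grey square grip 40 x 40 mm, sides along its own x and y, z = 40 to 82 mm. About 0.25 kg. Two or three flat packs are present.
- cup_0: Round grey charging cup, 76 mm across, fixed on a board. Origin at the centre of its underside, 8 mm above the table. Floor at z = 8 mm, rim at 38 mm, inside diameter 61 mm, wall 6 mm, one notch 17 mm wide through the whole wall on its own +x side, for the rib. A seated pack's underside is at z = 8 mm (33 mm if the rib is on the rim). Holds the charged pack at the start.
- cup_1: Round grey charging cup, 76 mm across, fixed on a board. Origin at the centre of its underside, 8 mm above the table. Floor at z = 8 mm, rim at 38 mm, inside diameter 61 mm, wall 6 mm, one notch 17 mm wide through the whole wall on its own +x side, for the rib. A seated pack's underside is at z = 8 mm (33 mm if the rib is on the rim). Empty at the start.
- cup_2: Round grey charging cup, 76 mm across, fixed on a board. Origin at the centre of its underside, 8 mm above the table. Floor at z = 8 mm, rim at 38 mm, inside diameter 61 mm, wall 6 mm, one notch 17 mm wide through the whole wall on its own +x side, for the rib. A seated pack's underside is at z = 8 mm (33 mm if the rib is on the rim). Empty at the start.
- tray: Low tray of pale wood, fixed, 120 x 120 mm outside, walls 5 mm thick and 16 mm high, floor 5 mm thick. Origin at the centre of its underside, z up. Empty at the start.
- dial_pointer (a point): Tip of the dial's white pointer, 36 mm from the dial's axis, at one end of the bar; turns with the dial.
- index_tip (a point): Tip of the small brass index on the scale, 40 mm from the dial's axis; it stays where it is. When the dial is set, the pointer points straight at it. It lies 0.6 to 2.2 rad clockwise from the off position.
- dial (a joint): Dial angle in rad: 0 = off, at the stop, the pointer on the long white mark; grows clockwise seen from above, to 4.0. It starts somewhere between 0.6 and 2.0 and stays where it is left (friction about 0.04 N m).
- roller_top (a point): Top of the steel roller (18 mm diameter, 12 mm wide) at the free end of the switch's 55 mm lever, above the robot-side end of a black switch housing on the grey supply unit; about 0.11 m above the table at rest. It goes down as the lever is pressed; the housing's top is 37 mm below the roller's top at rest.
- roller_lever (a joint): Angle of the switch lever in rad: 0 = released (it springs back), grows as the roller is pressed down, about 0.019 rad per mm. It starts to move at about 1.6 N, clicks at 0.16 rad (roller 8.5 mm down, about 3.5 N); beyond 0.34 rad (about 18 mm down, 5 N) it is overtravelled.
- dial_grip (a point): The middle of the dial's grip bar, on the dial's vertical axis, 12 mm below the bar's top. The bar is black, 56 mm long, 16 mm wide and 30 mm high, and stands on a disc 60 mm in diameter whose top is 17 mm below this point. The point turns with the dial: its own x axis runs along the bar towards the white pointer.

How it is judged:
On the way, in this order (a step that is already met when the one before it is completed fails the run):
1. the dial is at off while the charged pack is still seated in its cup (value of joint dial below 0.12 rad and z of charged_pack in the frame of cup_0 between 0.004 and 0.012 m and horizontal distance between charged_pack and cup_0 below 0.008 m and angle between the x axis of charged_pack and the x axis of cup_0, either way round below 0.25 rad and angle between charged_pack's own z axis and vertical below 0.1 rad), for 0.2 s.
2. with the dial still off, the charged pack stands in the tray and every flat pack is seated in a cup, released (value of joint dial below 0.12 rad and x of charged_pack in the frame of tray between -0.045 and 0.045 m and y of charged_pack in the frame of tray between -0.045 and 0.045 m and z of charged_pack in the frame of tray between 0 and 0.012 m and angle between charged_pack's own z axis and vertical below 0.1 rad and contact force between each of charged_pack, flat_pack_0, flat_pack_1, flat_pack_2 and the fingers below 0.1 N and linear speed of each of charged_pack, flat_pack_0, flat_pack_1, flat_pack_2 below 0.02 m/s and ((z of flat_pack_0 in the frame of cup_0 between 0.004 and 0.012 m and horizontal distance between flat_pack_0 and cup_0 below 0.008 m and angle between the x axis of flat_pack_0 and the x axis of cup_0, either way round below 0.25 rad and angle between flat_pack_0's own z axis and vertical below 0.1 rad) or (z of flat_pack_0 in the frame of cup_1 between 0.004 and 0.012 m and horizontal distance between flat_pack_0 and cup_1 below 0.008 m and angle between the x axis of flat_pack_0 and the x axis of cup_1, either way round below 0.25 rad and angle between flat_pack_0's own z axis and vertical below 0.1 rad) or (z of flat_pack_0 in the frame of cup_2 between 0.004 and 0.012 m and horizontal distance between flat_pack_0 and cup_2 below 0.008 m and angle between the x axis of flat_pack_0 and the x axis of cup_2, either way round below 0.25 rad and angle between flat_pack_0's own z axis and vertical below 0.1 rad)) and ((z of flat_pack_1 in the frame of cup_0 between 0.004 and 0.012 m and horizontal distance between flat_pack_1 and cup_0 below 0.008 m and angle between the x axis of flat_pack_1 and the x axis of cup_0, either way round below 0.25 rad and angle between flat_pack_1's own z axis and vertical below 0.1 rad) or (z of flat_pack_1 in the frame of cup_1 between 0.004 and 0.012 m and horizontal distance between flat_pack_1 and cup_1 below 0.008 m and angle between the x axis of flat_pack_1 and the x axis of cup_1, either way round below 0.25 rad and angle between flat_pack_1's own z axis and vertical below 0.1 rad) or (z of flat_pack_1 in the frame of cup_2 between 0.004 and 0.012 m and horizontal distance between flat_pack_1 and cup_2 below 0.008 m and angle between the x axis of flat_pack_1 and the x axis of cup_2, either way round below 0.25 rad and angle between flat_pack_1's own z axis and vertical below 0.1 rad)) and ((z of flat_pack_2 in the frame of cup_0 between 0.004 and 0.012 m and horizontal distance between flat_pack_2 and cup_0 below 0.008 m and angle between the x axis of flat_pack_2 and the x axis of cup_0, either way round below 0.25 rad and angle between flat_pack_2's own z axis and vertical below 0.1 rad) or (z of flat_pack_2 in the frame of cup_1 between 0.004 and 0.012 m and horizontal distance between flat_pack_2 and cup_1 below 0.008 m and angle between the x axis of flat_pack_2 and the x axis of cup_1, either way round below 0.25 rad and angle between flat_pack_2's own z axis and vertical below 0.1 rad) or (z of flat_pack_2 in the frame of cup_2 between 0.004 and 0.012 m and horizontal distance between flat_pack_2 and cup_2 below 0.008 m and angle between the x axis of flat_pack_2 and the x axis of cup_2, either way round below 0.25 rad and angle between flat_pack_2's own z axis and vertical below 0.1 rad))), for 0.2 s.
3. the dial's pointer is at the brass index and all packs are still seated (horizontal distance between dial_pointer and index_tip below 0.0075 m and ((z of flat_pack_0 in the frame of cup_0 between 0.004 and 0.012 m and horizontal distance between flat_pack_0 and cup_0 below 0.008 m and angle between the x axis of flat_pack_0 and the x axis of cup_0, either way round below 0.25 rad and angle between flat_pack_0's own z axis and vertical below 0.1 rad) or (z of flat_pack_0 in the frame of cup_1 between 0.004 and 0.012 m and horizontal distance between flat_pack_0 and cup_1 below 0.008 m and angle between the x axis of flat_pack_0 and the x axis of cup_1, either way round below 0.25 rad and angle between flat_pack_0's own z axis and vertical below 0.1 rad) or (z of flat_pack_0 in the frame of cup_2 between 0.004 and 0.012 m and horizontal distance between flat_pack_0 and cup_2 below 0.008 m and angle between the x axis of flat_pack_0 and the x axis of cup_2, either way round below 0.25 rad and angle between flat_pack_0's own z axis and vertical below 0.1 rad)) and contact force between each of flat_pack_0, flat_pack_1, flat_pack_2 and the fingers below 0.1 N and linear speed of each of flat_pack_0, flat_pack_1, flat_pack_2 below 0.02 m/s and ((z of flat_pack_1 in the frame of cup_0 between 0.004 and 0.012 m and horizontal distance between flat_pack_1 and cup_0 below 0.008 m and angle between the x axis of flat_pack_1 and the x axis of cup_0, either way round below 0.25 rad and angle between flat_pack_1's own z axis and vertical below 0.1 rad) or (z of flat_pack_1 in the frame of cup_1 between 0.004 and 0.012 m and horizontal distance between flat_pack_1 and cup_1 below 0.008 m and angle between the x axis of flat_pack_1 and the x axis of cup_1, either way round below 0.25 rad and angle between flat_pack_1's own z axis and vertical below 0.1 rad) or (z of flat_pack_1 in the frame of cup_2 between 0.004 and 0.012 m and horizontal distance between flat_pack_1 and cup_2 below 0.008 m and angle between the x axis of flat_pack_1 and the x axis of cup_2, either way round below 0.25 rad and angle between flat_pack_1's own z axis and vertical below 0.1 rad)) and ((z of flat_pack_2 in the frame of cup_0 between 0.004 and 0.012 m and horizontal distance between flat_pack_2 and cup_0 below 0.008 m and angle between the x axis of flat_pack_2 and the x axis of cup_0, either way round below 0.25 rad and angle between flat_pack_2's own z axis and vertical below 0.1 rad) or (z of flat_pack_2 in the frame of cup_1 between 0.004 and 0.012 m and horizontal distance between flat_pack_2 and cup_1 below 0.008 m and angle between the x axis of flat_pack_2 and the x axis of cup_1, either way round below 0.25 rad and angle between flat_pack_2's own z axis and vertical below 0.1 rad) or (z of flat_pack_2 in the frame of cup_2 between 0.004 and 0.012 m and horizontal distance between flat_pack_2 and cup_2 below 0.008 m and angle between the x axis of flat_pack_2 and the x axis of cup_2, either way round below 0.25 rad and angle between flat_pack_2's own z axis and vertical below 0.1 rad))), for 0.2 s.
4. the switch lever is pressed to its click (0.16 rad) and held for 0.2 s, with the dial at the index (value of joint roller_lever above 0.16 rad and horizontal distance between dial_pointer and index_tip below 0.0075 m), for 0.2 s.
At the end, for the whole second after the job is handed in: Charged pack upright and free in the tray; every flat pack fully home in a cup (within 4 mm of the floor, 8 mm of centre, rib in notch), at rest; the pointer at the brass index (tips within 7.5 mm); the switch lever sprung back (all of step 3 and x of charged_pack in the frame of tray between -0.045 and 0.045 m and y of charged_pack in the frame of tray between -0.045 and 0.045 m and z of charged_pack in the frame of tray between 0 and 0.012 m and angle between charged_pack's own z axis and vertical below 0.1 rad and contact force between charged_pack and the fingers below 0.1 N and linear speed of charged_pack below 0.02 m/s and value of joint roller_lever below 0.05 rad); the robot touches nothing.
It fails at once if the switch lever is pushed into overtravel (beyond 0.34 rad) (value of joint roller_lever above 0.34 rad).
It fails at once if the sanding block is pushed aside (more than 3 cm) (distance of sanding_block from where it was at the start of the episode above 0.03 m).
It fails at once if the oak block is pushed aside (more than 3 cm) (distance of oak_block from where it was at the start of the episode above 0.03 m).
It fails at once if the block plane is pushed aside (more than 3 cm) (distance of block_plane from where it was at the start of the episode above 0.03 m).
Of flat_pack_0, flat_pack_1, flat_pack_2 only 2 to 3 are there at a start; the rules pass over those that are not, and their reading is None.
At some moment in a run one of flat_pack_0, flat_pack_1, flat_pack_2 may be knocked a few centimetres aside while the robot is not near it.
It also fails if it takes over 210 s, if anything falls off the work surface, if the arm or the gripper's body presses on something with over 40 N, if the wrist force passes 120 N, or if a joint passes its speed limit or range.

ROBOT

A 6-joint arm with a two-finger parallel gripper is mounted at the origin on a cart in front of the work surface, level with it; the furniture and walls round the work are solid. World frame = base frame: x ahead of the robot, y to its left, z up, the work surface at z = 0. Lengths are in m, angles in rad, forces in N, time in s.
With the tool pointing down it reaches from about 0.3 to 0.75 m from the base axis. Payload 8.5 kg.
Tool frame: the origin (TCP) lies at the very end of the fingers, on their centre line; the grasp point (between the pads) lies arm.tcp_to_grasp behind it (arm.tcp_to_grasp is the distance from the TCP to the grasp point, in m); z points along the fingers, y is the line along which they close (so a half turn about z gives the same grasp; the last joint's range is limited). The gripper opens to 88 mm and grips with 3 to 60 N. Pads are 18 mm wide; open, the fingers measure 123 mm over their backs; the gripper's body (75 mm by 187 mm) begins 45 mm behind the grasp point.
Start: joints at [-1.47, 0.381, 1.297, -0, 1.464, -0.215], TCP at [0.171, -0.523, 0.239] pointing down, gripper open.
Joint ranges: [-3.11, 3.11], [-0.89, 2.33], [0.22, 2.48], [-1.42, 4.56], [0.17, 2.85], [-2.88, 2.88]. Speed limits (rad/s): [2.39, 2.39, 3.14, 3.14, 3.14, 3.14].

INTERFACE

Orientations are given as a unit quaternion [x, y, z, w].
In Python, from cell import arm, imaging, spot_in, silhouettes, mark_of gives the robot as it stands.
- The arm moves only by the shell command python3 -m inch 'ROWS' [FORCE]. ROWS is a JSON object of lists of equal length, an entry for each row: "xyz": the shift along the tool's x, y, z in mm, a list of three; "delta_rot": the turn, a rotation vector about the tool's x, y, z in rad, a list of three; "fingers": the finger opening in mm, from 0 to 88.1. A call has 1 to 10 rows; each row is the pose to reach, as a shift and turn from the pose commanded when the call began, along the tool's axes at that moment; what a row does not reach only later rows make up. A row lasts 1/12 s, in which the tool goes at most 41.7 mm and 7.16 degrees, less where a joint would pass 70% of its speed; a pose out of reach is approached as far as the arm can. A call with a gripper value outside its range is refused whole. The fingers move at their own pace and stop on an object; FORCE is the grip in N (left out, the last holds). Time passes only in rows, so rows that repeat a pose let the fingers close. It gives the time, the measured TCP pose, the force, the opening and the grip force at its end, in the units of the state.
- arm.observe(): the state, without advancing time (a new reading comes with each control period).
- imaging.read_camera(name): name is "side" or "top"; returns a dict with "frame" (480x640x3 uint8, red, green, blue), "depth" (480x640 float32, m along the optical axis (not along the pixel's ray), 0 where there is no reading), "fx", "fy", "cx", "cy" (pixels), "dist" ([k1, k2, p1, p2, k3] as OpenCV has them; the pictures are not rectified), "world_from_camera" (4x4, takes a point from camera to world coordinates). Camera axes: x right, y up, looking along -z (the intrinsics and any distortion apply to the point x, -y, -z); pixel columns grow to the right and rows downward; lengths in m; the calibration is good to about 2 mm. A picture is of the moment at which its call begins.
- arm.finish_job(): hands the job in; it is judged then, once.
Trained networks look in a picture, given as the dict that the camera call returned (one of the last four; its "shot" number tells which), for a name from the list of things; names that differ only in an ending like _2 or _b are one class to them, and where a whole thing is asked for, a point or a joint stands for the part that bears it (a point fixed in the world has none). Each returns a list of dicts, best first, with "p" (0 to 1); they miss things now and then, are a little off and sometimes report something else, mostly with a low value. They report only what shows in the picture. A call takes as long as a camera call.
- spot_in(picture, target): "at" ([x, y, z] in m, in the coordinates of the camera as it stood for that picture, good to about 4 mm: the middle of the surface that is visible of it).
- silhouettes(picture, target): "region" (480x640 bool, what is visible of it).
- mark_of(picture, target): "at" ([x, y, z] in m, in the coordinates of the camera as it stood for that picture, good to about 4 mm: a listed point, or the origin of a listed thing).
The state is a dict: "time": time; "joints": joint angles; "qvel": joint speeds; "tau": joint torques, N m; "position": TCP position; "tcp_rot": TCP orientation; "force": force on the tool from outside, world axes, zero at the start; "wrist_torque": the same for the moment, N m; "width": opening from 0.0 (shut) to 1.0 (fully open); "grip_force": force on a finger pad.
Only numpy, scipy, OpenCV 4.12 (cv2) and the standard library are available. Lean on these libraries where they do the work, as an engineer would, in place of code of your own. Each camera call takes 0.05 s, during which the arm holds its last target. There are 200 camera calls.

## Working session

There is one attempt and no reset: what is moved stays moved. The work goes in short steps, Python scripts to look and compute and a shell command to move; the robot and the scene stay as the last step left them, time stands still between calls to the robot, and variables do not carry over. Pictures are saved under pics/ and viewed, at most 14 in all, crops included, and the job is handed in when it is done.

```bash
ls; mkdir -p pics
cat > h.py <<'E'
import numpy as np, cv2
from cell import arm, imaging, spot_in, silhouettes, mark_of
from scipy.spatial.transform import Rotation as R
def W(p,c): return (c["world_from_camera"]@np.r_[p,1])[:3]
def cloud(c):
    """world xyz of every pixel (NaN without reading)"""
    h,w=c["depth"].shape
    u,v=np.meshgrid(np.arange(w),np.arange(h))
    K=np.array([[c["fx"],0,c["cx"]],[0,c["fy"],c["cy"]],[0,0,1]])
    n=cv2.undistortPoints(np.stack([u,v],-1).reshape(-1,1,2).astype(float),K,np.array(c["dist"],float)).reshape(h,w,2)
    d=np.where(c["depth"]>0,c["depth"],np.nan)
    P=np.stack([n[...,0]*d,-n[...,1]*d,-d],-1)
    T=c["world_from_camera"]
    return P@T[:3,:3].T+T[:3,3]
def proj(p,c):
    T=np.linalg.inv(c["world_from_camera"]); q=T[:3,:3]@p+T[:3,3]
    K=np.array([[c["fx"],0,c["cx"]],[0,c["fy"],c["cy"]],[0,0,1]])
    return cv2.projectPoints(np.array([[q[0],-q[1],-q[2]]]),np.zeros(3),np.zeros(3),K,np.array(c["dist"],float))[0].ravel()
def save(c,n): cv2.imwrite("pics/"+n,c["frame"][...,::-1])
def rel(target,yaw):
    """shift (mm, tool axes) and turn about tool z from the current pose to a tool-down pose; yaw = world angle of tool x"""
    s=arm.observe(); r=R.from_quat(s["tcp_rot"])
    d=r.inv().apply(np.array(target)-s["position"])*1000
    t=R.from_euler('z',yaw)*R.from_euler('x',np.pi)
    return d.round(1),(r.inv()*t).as_rotvec().round(4)
E
python3 - <<'E'
from h import *
for n in("top","side"):
    c=imaging.read_camera(n); save(c,n+"0.png"); np.savez(n+"0.npz",P=cloud(c))
    for t in("charged_pack","flat_pack_0","cup_0","tray","dial_pointer","index_tip","roller_top","dial_grip"):
        print(n,t,[(round(r["p"],2),W(r["at"],c).round(3).tolist()) for r in mark_of(c,t)])
s=arm.observe();print(s,arm.tcp_to_grasp)
print(c["world_from_camera"])
E
```

```text
pics
top charged_pack [(0.78, [0.586, -0.165, 0.014]), (0.74, [0.439, -0.17, -0.004]), (0.18, [0.428, -0.01, -0.002])]
top flat_pack_0 [(0.85, [0.427, -0.007, -0.004]), (0.67, [0.435, 0.171, -0.0]), (0.61, [0.523, 0.351, 0.056])]
top cup_0 [(0.93, [0.595, -0.04, 0.009]), (0.87, [0.586, -0.168, 0.008]), (0.81, [0.612, 0.086, 0.006])]
top tray [(0.81, [0.514, -0.342, -0.001])]
top dial_pointer [(0.97, [0.527, 0.353, 0.056])]
top index_tip [(0.37, [0.521, 0.354, 0.054]), (0.25, [0.438, -0.169, -0.004])]
top roller_top [(0.57, [0.545, 0.25, 0.104])]
top dial_grip [(0.68, [0.564, 0.341, 0.077])]
side charged_pack [(0.67, [0.585, -0.165, 0.012])]
side flat_pack_0 [(0.98, [0.437, -0.172, 0.002]), (0.9, [0.427, -0.007, -0.003]), (0.71, [0.431, 0.171, -0.002])]
side cup_0 [(0.88, [0.594, -0.041, 0.009]), (0.85, [0.581, -0.168, 0.007]), (0.85, [0.615, 0.092, 0.009])]
side tray [(0.8, [0.51, -0.34, -0.002])]
side dial_pointer [(0.95, [0.533, 0.346, 0.055]), (0.55, [0.426, -0.01, -0.003])]
side index_tip [(0.42, [0.583, -0.163, 0.014]), (0.37, [0.523, 0.345, 0.057])]
side roller_top [(0.79, [0.5
[... 287 characters left out ...]
04,
       -9.60082674e-04,  1.55456275e-03]), 'tau': array([ 2.17257337e-03, -4.37786329e+01, -2.24730062e+01,  7.14358455e-02,
        3.12128454e-02, -2.05264234e-05]), 'position': array([ 0.17078983, -0.52278051,  0.23874704]), 'tcp_rot': array([ 9.87564760e-01,  1.57212737e-01,  2.04109718e-06, -1.70998563e-05]), 'force': array([ 1.07625972,  0.43017274, -0.25153204]), 'wrist_torque': array([-0.02989954,  0.06123248, -0.02493615]), 'grip_force': 0.0, 'width': 0.9968149891321758} 0.0187
[[-0.99898515  0.01266681 -0.04322283  0.48934752]
 [-0.04175296 -0.62034766  0.78321483  0.89475152]
 [-0.01689235  0.78422467  0.62024698  0.81939435]
 [ 0.          0.          0.          1.        ]]
```

View pics/top0.png

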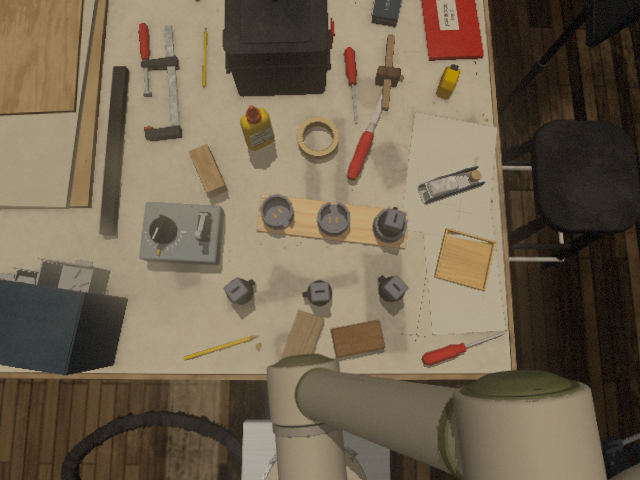

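View pics/side0.png

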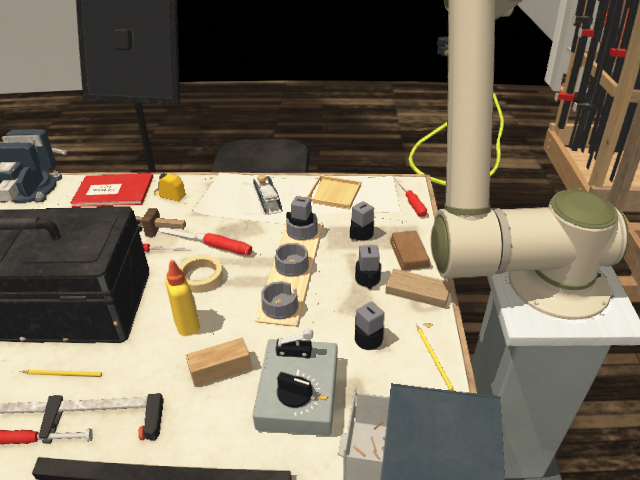

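The top view shows the three flat packs at about (239,291), (319,293) and (392,289), with the cups at (277,212), (333,218) and (390,224). The tray is at (465,260). The dial is at (162,230) and the roller at (203,225). The side view agrees with this. I'll fit angles next and zoom in on the dial and cups.

```bash
cat > fit.py <<'E'
from h import *
from scipy.optimize import minimize
def cam(n): return imaging.read_camera(n)
def pts(clouds,x,y,zlo,zhi,r):
    o=[]
    for P in clouds:
        m=(np.hypot(P[...,0]-x,P[...,1]-y)<r)&(P[...,2]>zlo)&(P[...,2]<zhi); o.append(P[m])
    return np.concatenate(o)
def pack(clouds,x,y,dz=0):
    """centre and yaw of the grip square (mod 90 deg) from the top face; rib side from body-top points out at r 31-39 mm"""
    t=pts(clouds,x,y,.074+dz,.090+dz,.045)
    (cx,cy),(w,h),a=cv2.minAreaRect((t[:,:2]*1000).astype(np.float32))
    cx/=1000;cy/=1000
    b=pts(clouds,cx,cy,.012+dz,.046+dz,.039); d=b[:,:2]-[cx,cy]; d=d[np.hypot(*d.T)>.031]
    m=d.mean(0) if len(d) else np.zeros(2)
    return dict(c=(round(cx,4),round(cy,4)),wh=(round(w,1),round(h,1)),a=round(a,1),n=len(t),ztop=round(float(np.median(t[:,2])),4),rib=round(float(np.degrees(np.arctan2(m[1],m[0]))),1),nr=len(d))
E
python3 - <<'E'
from fit import *
T=np.load("top0.npz")["P"];S=np.load("side0.npz")["P"]
for n,x,y,dz in(("f0",.437,-.17,0),("f1",.427,-.007,0),("f2",.434,.171,0),("ch",.586,-.165,.016)):
    for nm,c in(("top",[T]),("side",[S]),("both",[T,S])): print(n,nm,pack(c,x,y,dz))
# cups: rim points
for x,y in((.595,-.04),(.585,-.167),(.613,.089)):
    for nm,c in(("top",[T]),("side",[S])):
        p=pts(c,x,y,.040,.052,.048); 
        A=np.c_[2*p[:,:2],np.ones(len(p))]; q=np.linalg.lstsq(A,(p[:,:2]**2).sum(1),rcond=None)[0]
        th=np.degrees(np.arctan2(p[:,1]-q[1],p[:,0]-q[0])); hst=np.histogram(th,np.arange(-180,181,15))[0]
        print("cup",nm,q[:2].round(4),np.sqrt(q[2]+q[0]**2+q[1]**2).round(4),p[:,2].mean().round(4),hst)
t=cv2.imread("pics/top0.png");s=cv2.imread("pics/side0.png")
a=cv2.resize(t[195:270,130:230],(400,300),interpolation=cv2.INTER_CUBIC)
b=cv2.resize(s[320:440,245:345],(400,300),interpolation=cv2.INTER_CUBIC)
d=cv2.resize(t[180:255,250:420],(800,300),interpolation=cv2.INTER_CUBIC)
cv2.imwrite("pics/crop1.png",np.vstack([np.hstack([a,b]),d]))
E
```

```text
f0 top {'c': (0.4396, -0.1665), 'wh': (40.3, 40.2), 'a': 44.7, 'n': 358, 'ztop': 0.0816, 'rib': 46.7, 'nr': 21}
f0 side {'c': (0.4384, -0.1656), 'wh': (42.2, 43.0), 'a': 49.6, 'n': 200, 'ztop': 0.0804, 'rib': 45.9, 'nr': 43}
f0 both {'c': (0.4379, -0.1664), 'wh': (42.8, 42.9), 'a': 45.6, 'n': 558, 'ztop': 0.0811, 'rib': 46.2, 'nr': 70}
f1 top {'c': (0.43, -0.0048), 'wh': (40.0, 39.9), 'a': 5.1, 'n': 357, 'ztop': 0.0817, 'rib': 95.5, 'nr': 16}
f1 side {'c': (0.4283, -0.0034), 'wh': (40.6, 41.9), 'a': 8.6, 'n': 257, 'ztop': 0.0803, 'rib': 94.6, 'nr': 53}
f1 both {'c': (0.4291, -0.0036), 'wh': (41.6, 42.6), 'a': 5.8, 'n': 614, 'ztop': 0.0811, 'rib': 95.4, 'nr': 67}
f2 top {'c': (0.4327, 0.1704), 'wh': (40.2, 40.4), 'a': 38.3, 'n': 369, 'ztop': 0.0814, 'rib': -53.4, 'nr': 25}
f2 side {'c': (0.4312, 0.1719), 'wh': (42.3, 40.9), 'a': 38.4, 'n': 368, 'ztop': 0.0817, 'rib': -43.2, 'nr': 5}
f2 both {'c': (0.4318, 0.1712), 'wh': (42.3, 42.7), 'a': 38.8, 'n': 737, 'ztop': 0.0815, 'rib': -51.6, 'nr': 29}
ch top {'c': (0.585, -0.165), 'wh': (40.1, 39.9), 'a': 75.6, 'n': 338, 'ztop': 0.0979, 'rib'
[... 229 characters left out ...]
 111.3, 'nr': 500}
cup top [ 0.599  -0.0358] 0.034 0.0458 [12 12 11 10 10 12 11 12 11 13 13  0  2 10 12 11 10 10 13 11 10 12 12 12]
cup side [ 0.598  -0.0353] 0.0341 0.0439 [ 7 11  8 11 13 13 12 12 12 10 13  1  1 10 11 11 13 15 16 14 14 15 11  9]
cup top [ 0.5855 -0.1653] 0.0334 0.0459 [17 14 10  8 11 11 11  3  0  1  0  0  4  9 11 10 11 12 14 17 15 21 15 17]
cup side [ 0.5834 -0.1648] 0.0317 0.0451 [ 6  5  5  0  0  0  0  0  0  0  1 14  7 11 13 20 23 22 20 18 21 19 14  7]
cup top [0.6136 0.0921] 0.0334 0.0456 [14  7  0  5 12 10  9 12 11 11 10 14 11 13 13 12  9 13  9 11 10 10 12 10]
cup side [0.6129 0.094 ] 0.0341 0.0443 [ 7  8  0  8 14 15 15 16  9 15 12 11  9 11 12 13 15 17 14 18 19 13 12 12]
```

View pics/crop1.png

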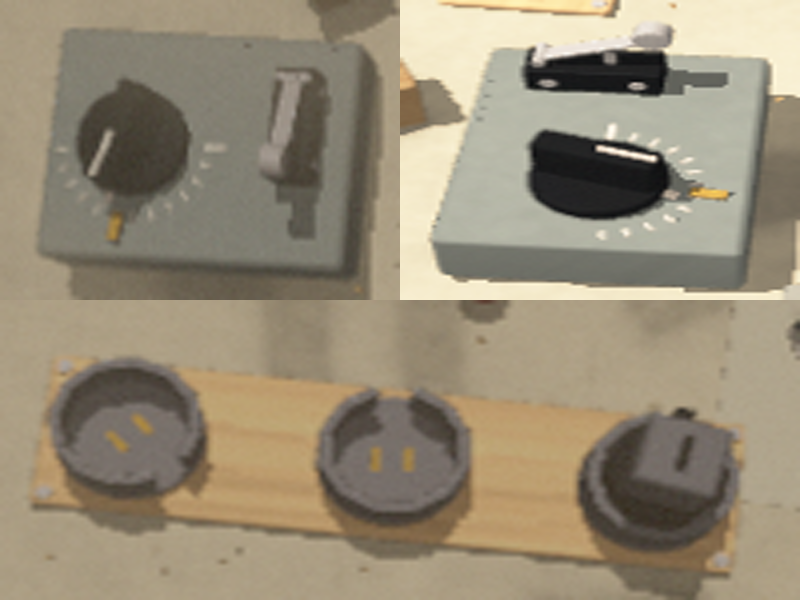

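The crop shows the long off mark to the right of the dial (-y side), the pointer at lower left, and the brass index just below. Cup 2's notch is at lower right, cup 1's at the top, and the charged pack's rib at the top. Next I'll measure the dial angles and refine the notch angles.

```bash
cat > dial.py <<'E'
from fit import *
from scipy.ndimage import label
def blobs(img,P,ax):
    hsv=cv2.cvtColor(img,cv2.COLOR_BGR2HSV); d=P[...,:2]-ax; r=np.hypot(d[...,0],d[...,1])
    th=np.degrees(np.arctan2(d[...,1],d[...,0]))
    for nm,m in(("white_bar",(hsv[...,1]<70)&(hsv[...,2]>140)&(P[...,2]>.075)&(r<.034)),
                ("brass",(hsv[...,1]>120)&(hsv[...,2]>100)&(r<.065)&(P[...,2]>.03)),
                ("marks",(hsv[...,1]<60)&(hsv[...,2]>150)&(P[...,2]<.065)&(r>.034)&(r<.06))):
        l,k=label(m)
        for i in range(1,k+1):
            g=l==i
            if g.sum()>=3: print(nm,g.sum(),P[g].mean(0).round(4),"r",r[g].min().round(4),r[g].max().round(4),"th",np.degrees(np.angle(np.exp(1j*np.radians(th[g])).mean())).round(1))
def run(t,s,T,S):
    # bar top plane: min-area rect => axis and direction
    for nm,P,img in(("top",T,t),("side",S,s)):
        p=pts([P],.566,.34,.080,.097,.04)
        (cx,cy),(w,h),a=cv2.minAreaRect((p[:,:2]*1000).astype(np.float32)); ax=np.array([cx,cy])/1000
        print(nm,"bar",ax.round(4),w,h,round(a,1),np.median(p[:,2]).round(4),len(p)); blobs(img,P,ax)
E
python3 - <<'E'
from dial import *
T=np.load("top0.npz")["P"];S=np.load("side0.npz")["P"]
run(cv2.imread("pics/top0.png"),cv2.imread("pics/side0.png"),T,S)
for nm,P in(("T",T),("S",S)):
  for x,y in((.5985,-.0355),(.6133,.093)):
    p=pts([P],x,y,.039,.052,.041);th=np.sort(np.degrees(np.arctan2(p[:,1]-y,p[:,0]-x))%360)
    i=np.argmax(np.diff(np.r_[th,th[0]+360]));th=np.r_[th,th[0]+360];print(nm,"notch",x,(th[i]+th[i+1])/2,th[i+1]-th[i])
  b=pts([P],.5845,-.164,.030,.062,.045);d=b-[.5845,-.164,0];m=np.hypot(d[:,0],d[:,1])>.0
  q=d[(np.hypot(d[:,0],d[:,1])>.029)&(b[:,2]>.05)];print("ch rib",np.degrees(np.arctan2(q[:,1],q[:,0])).round(),q[:,2].round(3))
  for x,y,n in((.545,.25,"roller"),):
    q=pts([P],x,y,.085,.13,.06);print(n,q[q[:,2]>q[:,2].max()-.004].mean(0).round(4),q[:,2].max(),q[q[:,0]<q[:,0].min()+.01].mean(0).round(4))
E
```

```text
top bar [0.5633 0.3394] 17.046354293823242 55.735111236572266 70.5 0.0891 227
white_bar 19 [0.55   0.3448 0.0904] r 0.0024 0.0258 th 157.5
brass 15 [0.5167 0.3466 0.0538] r 0.0396 0.0531 th 171.3
marks 10 [0.562  0.2961 0.0509] r 0.039 0.0482 th -91.7
marks 3 [0.5599 0.3793 0.0521] r 0.0386 0.0414 th 94.9
marks 3 [0.5528 0.3017 0.0497] r 0.0381 0.0405 th -105.5
marks 3 [0.5437 0.3054 0.0502] r 0.0373 0.041 th -119.9
marks 3 [0.5247 0.3287 0.0514] r 0.0385 0.0415 th -164.3
side bar [0.5631 0.3395] 19.04848861694336 56.08500671386719 70.9 0.0893 367
white_bar 39 [0.55   0.3436 0.0904] r 0.0015 0.0263 th 164.0
brass 32 [0.5166 0.3473 0.0533] r 0.0394 0.0545 th 170.6
marks 1838 [0.5633 0.3419 0.0498] r 0.034 0.06 th 84.2
marks 218 [ 5.647e-01  3.914e-01 -4.000e-04] r 0.0473 0.06 th 88.2
T notch 0.5985 358.94973947124015 29.364498755530292
T notch 0.6133 219.47997183523495 31.108268250184324
ch rib [ -10.  -13.  -17.  -10.  -15.  -17.  -21.  -24.  -11.  -15.  -18.  -22.
 -143.  169.  174.] [0.054 0.055 0.055 0.057 0.052 0.056 0.055 0.053 0.056 0.057 0.058 0.053
 0.05  0.051 0.052]
roller [0.545  0.249  0.1086] 0.11115079114351234 [0.5404 0.2486 0.1053]
S notch 0.5985 360.7625454376007 28.486610893808063
S notch 0.6133 218.57810667006677 26.932989202901638
ch rib [ -21.  -23.  -28.  -27.  -16.  -14.  -15.  -12.   -4.  -18. -156.  -13.
   -9.   -8.  -15.   -7.  136.  114.  110.  129.  114.  118.] [0.056 0.056 0.054 0.056 0.055 0.056 0.056 0.054 0.057 0.052 0.051 0.05
 0.053 0.053 0.051 0.051 0.058 0.057 0.053 0.051 0.051 0.05 ]
roller [0.5436 0.2508 0.1098] 0.11217726861025612 [0.5407 0.2527 0.1045]
```

Run:
```python
from h import *
print(rel((.5632,.3395,.239),np.radians(-19.4)))
print(rel((.5632,.3395,.066),np.radians(-19.4)))
```

```text
(array([ 6.408e+02, -6.978e+02, -2.000e-01]), array([-0.    ,  0.    ,  0.6543]))
(array([ 640.8, -697.8,  172.8]), array([-0.    ,  0.    ,  0.6543]))
```

```bash
python3 -m inch '{"xyz":[[34,-37,0],[62,-67,0],[90,-98,0],[118,-129,0],[146,-159,0],[174,-190,0],[202,-220,0],[230,-251,0],[258,-281,0],[280,-305,0]],"delta_rot":[[0,0,0.05],[0,0,0.1],[0,0,0.16],[0,0,0.22],[0,0,0.28],[0,0,0.34],[0,0,0.4],[0,0,0.46],[0,0,0.52],[0,0,0.57]],"fingers":[60,60,60,60,60,60,60,60,60,60]}' 15
python3 - <<'E'
from h import *
print(rel((.5632,.3395,.239),np.radians(-19.4)),arm.observe()["force"])
E
```

```text
time: 1.73
position: [0.3426, -0.1438, 0.2391]
tcp_rot: [0.992, -0.128, 0.0, 0.0]
force: [1.3, 0.1, 0.7]
width: 0.68
grip_force: 0.0
(array([  90.3, -523.6,   -0. ]), array([ 0.0002, -0.0009,  0.0811])) [1.28640567 0.11377164 0.71600003]
```

```bash
python3 -m inch '{"xyz":[[7,-40,0],[14,-80,0],[20,-120,0],[27,-160,0],[34,-200,0],[41,-240,0],[48,-280,0],[55,-320,0],[62,-360,0],[69,-400,0]],"delta_rot":[[0,0,0.01],[0,0,0.02],[0,0,0.03],[0,0,0.04],[0,0,0.05],[0,0,0.06],[0,0,0.07],[0,0,0.08],[0,0,0.08],[0,0,0.08]],"fingers":[60,60,60,60,60,60,60,60,60,60]}' 15
python3 -m inch '{"xyz":[[7,-40,0],[14,-80,0],[21,-123,0],[21.5,-123.5,0],[21.5,-123.5,0]],"delta_rot":[[0,0,0],[0,0,0],[0,0,0],[0,0,0],[0,0,0]],"fingers":[60,60,60,60,60]}' 15
python3 - <<'E'
from h import *
print(rel((.5632,.3395,.066),np.radians(-19.4)),arm.observe()["force"],arm.observe()["joints"])
E
```

```text
time: 2.57
position: [0.5099, 0.2261, 0.2388]
tcp_rot: [0.986, -0.166, 0.0, 0.0]
force: [1.0, -1.3, 0.6]
width: 0.683
grip_force: 0.0
time: 2.98
position: [0.5707, 0.3351, 0.2372]
tcp_rot: [0.986, -0.165, -0.001, 0.0]
force: [-0.5, -0.3, 0.4]
width: 0.674
grip_force: 0.0
(array([ -8.3,  -1.9, 171.3]), array([0.0009, 0.0011, 0.0066])) [-0.49234663 -0.28950247  0.35610209] [3.52471014e-01 5.86613861e-01 9.47569866e-01 6.92658754e-06
 1.60886973e+00 2.25521605e+00]
```

```bash
python3 -m inch '{"xyz":[[-5,-1,30],[-8,-2,60],[-8,-2,95],[-8,-2,125],[-8,-2,145],[-8,-2,160],[-8,-2,168],[-8,-2,171],[-8,-2,171],[-8,-2,171]],"delta_rot":[[0,0,0],[0,0,0],[0,0,0],[0,0,0],[0,0,0],[0,0,0.006],[0,0,0.006],[0,0,0.006],[0,0,0.006],[0,0,0.006]],"fingers":[60,60,60,60,60,60,60,60,60,60]}' 15
python3 -m inch '{"xyz":[[0,0,0],[0,0,0],[0,0,0],[0,0,0],[0,0,0],[0,0,0],[0,0,0],[0,0,0],[0,0,0],[0,0,0]],"delta_rot":[[0,0,0],[0,0,0],[0,0,0],[0,0,0],[0,0,0],[0,0,0],[0,0,0],[0,0,0],[0,0,0],[0,0,0]],"fingers":[10,10,10,10,10,10,10,10,10,10]}' 15
python3 - <<'E'
from h import *
s=arm.observe();print(rel((.5632,.3395,.066),np.radians(-19.4)),s["wrist_torque"],s["joints"])
E
```

```text
time: 3.82
position: [0.564, 0.3379, 0.069]
tcp_rot: [0.986, -0.169, 0.001, -0.0]
force: [0.2, 0.3, -0.0]
width: 0.681
grip_force: 0.0
time: 4.65
position: [0.5638, 0.3389, 0.0679]
tcp_rot: [0.986, -0.169, 0.0, -0.001]
force: [1.4, 4.8, -2.1]
width: 0.179
grip_force: 15.0
(array([-0.8, -0.4,  1.9]), array([-0.002 , -0.0006, -0.0014])) [ 0.77426748 -0.25655633 -0.01570223] [3.61164925e-01 7.16418324e-01 1.20501335e+00 1.21465866e-03
 1.21840975e+00 2.27153028e+00]
```

```bash
python3 -m inch '{"xyz":[[0,0,0],[0,0,0],[0,0,0],[0,0,0],[0,0,0],[0,0,0],[0,0,0],[0,0,0],[0,0,0],[0,0,0]],"delta_rot":[[0,0,-0.1],[0,0,-0.2],[0,0,-0.3],[0,0,-0.42],[0,0,-0.54],[0,0,-0.66],[0,0,-0.78],[0,0,-0.9],[0,0,-1.02],[0,0,-1.1]],"fingers":[10,10,10,10,10,10,10,10,10,10]}' 15
python3 -m inch '{"xyz":[[0,0,0],[0,0,0],[0,0,0],[0,0,0],[0,0,0],[0,0,0],[0,0,0],[0,0,0],[0,0,0],[0,0,0]],"delta_rot":[[0,0,-0.1],[0,0,-0.2],[0,0,-0.3],[0,0,-0.4],[0,0,-0.5],[0,0,-0.6],[0,0,-0.7],[0,0,-0.76],[0,0,-0.78],[0,0,-0.78]],"fingers":[10,10,10,10,10,10,10,10,10,10]}' 15
python3 - <<'E'
from h import *
s=arm.observe();print(rel((.5632,.3395,.066),np.radians(88.5)),s["wrist_torque"])
E
```

```text
time: 5.48
position: [0.5634, 0.341, 0.0679]
tcp_rot: [0.927, 0.374, 0.002, -0.002]
force: [0.0, 15.7, -2.2]
width: 0.176
grip_force: 15.0
time: 6.32
position: [0.562, 0.3416, 0.0678]
tcp_rot: [0.717, 0.697, 0.002, -0.003]
force: [-5.8, 16.8, 0.9]
width: 0.18
grip_force: 15.0
(array([-2.1,  1.3,  1.8]), array([-0.0018, -0.006 , -0.0026])) [ 2.66938273  0.74591614 -0.23650988]
```

```bash
python3 -m inch '{"xyz":[[0,0,0],[0,0,0],[0,0,0],[0,0,0],[0,0,0]],"delta_rot":[[0,0,-0.03],[0,0,-0.06],[0,0,-0.08],[0,0,-0.08],[0,0,-0.08]],"fingers":[10,10,10,10,10]}' 15
python3 - <<'E'
from h import *
s=arm.observe();print(rel((.5632,.3395,.066),np.radians(88.5)),s["wrist_torque"])
E
python3 -m inch '{"xyz":[[0,0,0],[0,0,0],[0,0,0],[0,0,-20],[0,0,-50],[0,0,-85],[0,0,-110],[0,0,-120],[0,0,-120]],"delta_rot":[[0,0,0],[0,0,0],[0,0,0],[0,0,0],[0,0,0],[0,0,0],[0,0,0],[0,0,0],[0,0,0]],"fingers":[60,60,60,60,60,60,60,60,60]}' 15
python3 - <<'E'
from dial import *
c=cam("side"); save(c,"side1.png");P=cloud(c)
p=pts([P],.566,.34,.080,.097,.04);print(cv2.minAreaRect((p[:,:2]*1000).astype(np.float32)),len(p))
c=cam("top"); save(c,"top1.png");P=cloud(c)
for n,x,y,dz in(("f0",.437,-.17,0),("f1",.427,-.007,0),("f2",.434,.171,0),("ch",.586,-.165,.016)): print(n,pack([P],x,y,dz))
print(rel((.5845,-.164,.187),np.radians(-14.4)))
s=cv2.imread("pics/side1.png")
cv2.imwrite("pics/crop2.png",cv2.resize(s[300:440,245:345],(500,700)[:1]*1+(600,),interpolation=cv2.INTER_CUBIC))
E
```

```text
time: 6.73
position: [0.562, 0.341, 0.0678]
tcp_rot: [0.689, 0.724, 0.001, -0.002]
force: [-5.7, 14.1, -0.3]
width: 0.195
grip_force: 15.4
(array([-1.6,  1.2,  1.8]), array([-0.002 , -0.005 ,  0.0759])) [ 2.17691007  0.82400554 -0.31624688]
time: 7.48
position: [0.5643, 0.338, 0.19]
tcp_rot: [0.69, 0.724, 0.002, 0.001]
force: [-1.3, -0.2, -0.7]
width: 0.677
grip_force: 0.0
((563.2601318359375, 340.85345458984375), (55.661800384521484, 16.289873123168945), 87.55750274658203) 304
f0 {'c': (0.4396, -0.1665), 'wh': (40.1, 40.1), 'a': 44.6, 'n': 362, 'ztop': 0.0817, 'rib': 46.8, 'nr': 22}
f1 {'c': (0.4301, -0.0048), 'wh': (39.9, 39.9), 'a': 4.7, 'n': 356, 'ztop': 0.0815, 'rib': 95.0, 'nr': 15}
f2 {'c': (0.4329, 0.1703), 'wh': (40.5, 40.4), 'a': 37.8, 'n': 369, 'ztop': 0.0816, 'rib': -53.8, 'nr': 25}
ch {'c': (0.5848, -0.165), 'wh': (40.6, 40.9), 'a': 74.7, 'n': 341, 'ztop': 0.0979, 'rib': 142.8, 'nr': 256}
(array([-5.021e+02, -3.100e+00, -5.000e-01]), array([-7.0000e-04,  2.4000e-03,  1.8709e+00]))
```

View pics/crop2.png

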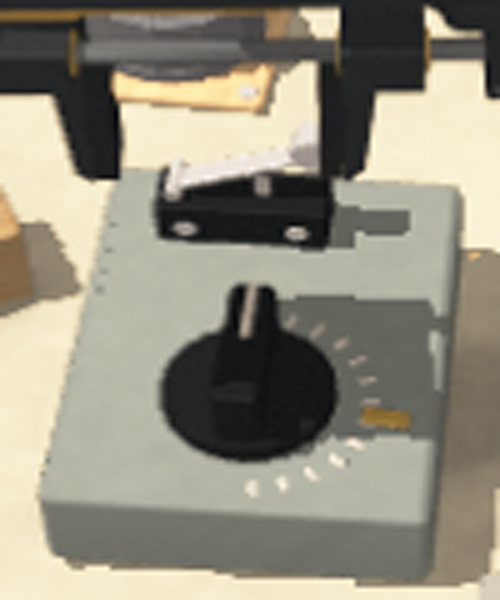

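The dial is now off: the bar is at 87.6°, pointing at the long mark and against the stop. The pointer is near (248,300) in the crop. Next is the charged pack.

```bash
python3 -m inch '{"xyz":[[-40,0,0],[-80,0,0],[-120,-1,0],[-160,-1,0],[-200,-1,0],[-240,-1,0],[-280,-2,0],[-320,-2,0],[-360,-2,0],[-400,-3,0]],"delta_rot":[[0,0,0.03],[0,0,0.06],[0,0,0.09],[0,0,0.12],[0,0,0.15],[0,0,0.18],[0,0,0.21],[0,0,0.24],[0,0,0.27],[0,0,0.3]],"fingers":[85,85,85,85,85,85,85,85,85,85]}' 25
python3 -m inch '{"xyz":[[-39,11,0],[-78,23,0],[-98,29,0],[-98,29,0],[-98,29,0],[-98,29,0],[-98,29,0]],"delta_rot":[[0,0,0],[0,0,0],[0,0,0],[0,0,0],[0,0,0],[0,0,0],[0,0,0]],"fingers":[85,85,85,85,85,85,85]}' 25
python3 - <<'E'
from h import *
print(rel((.584,-.164,.062),np.radians(75.4)),arm.observe()["joints"])
E
```

```text
time: 8.42
position: [0.5791, -0.0635, 0.1854]
tcp_rot: [0.791, 0.612, -0.001, -0.002]
force: [1.1, -0.2, 0.3]
width: 0.969
grip_force: 0.0
time: 9.0
position: [0.5837, -0.1623, 0.187]
tcp_rot: [0.79, 0.614, -0.0, -0.001]
force: [0.7, 0.4, -0.8]
width: 0.961
grip_force: 0.0
(array([ -1.6,   0.9, 125. ]), array([-0.0015, -0.0005,  0.0054])) [-4.66443900e-01  5.17809950e-01  1.21946948e+00  1.56805068e-04
  1.40591453e+00 -2.17047883e-01]
```

```bash
python3 -m inch '{"xyz":[[-1,1,35],[-2,1,70],[-2,1,95],[-2,1,112],[-2,1,122],[-2,1,125],[-2,1,125],[-2,1,125]],"delta_rot":[[0,0,0.005],[0,0,0.005],[0,0,0.005],[0,0,0.005],[0,0,0.005],[0,0,0.005],[0,0,0.005],[0,0,0.005]],"fingers":[85,85,85,85,85,85,85,85]}' 25
python3 -m inch '{"xyz":[[0,0,0],[0,0,0],[0,0,0],[0,0,0],[0,0,0],[0,0,0],[0,0,0],[0,0,0],[0,0,0],[0,0,0]],"delta_rot":[[0,0,0],[0,0,0],[0,0,0],[0,0,0],[0,0,0],[0,0,0],[0,0,0],[0,0,0],[0,0,0],[0,0,0]],"fingers":[30,30,30,30,30,30,30,30,30,30]}' 25
python3 -m inch '{"xyz":[[0,0,-10],[0,0,-25],[0,0,-45],[0,0,-65],[0,0,-80],[0,0,-90],[0,0,-95],[0,0,-95],[0,0,-95],[0,0,-95]],"delta_rot":[[0,0,0],[0,0,0],[0,0,0],[0,0,0],[0,0,0],[0,0,0],[0,0,0],[0,0,0],[0,0,0],[0,0,0]],"fingers":[30,30,30,30,30,30,30,30,30,30]}' 25
python3 - <<'E'
from fit import *
P=np.load("top0.npz")["P"];Q=np.load("side0.npz")["P"]
print([cv2.minAreaRect((pts([K],.512,-.341,.012,.03,.09)[:,:2]*1000).astype(np.float32)) for K in(P,Q)])
print(rel((.512,-.338,.067+.003),np.radians(75.4)))
E
```

```text
time: 9.67
position: [0.5849, -0.1658, 0.0639]
tcp_rot: [0.791, 0.611, 0.0, 0.001]
force: [0.2, 0.5, 0.1]
width: 0.967
grip_force: 0.0
time: 10.5
position: [0.5841, -0.1659, 0.0628]
tcp_rot: [0.792, 0.611, -0.0, -0.0]
force: [-3.4, -0.0, 3.4]
width: 0.451
grip_force: 24.9
time: 11.33
position: [0.584, -0.1658, 0.1566]
tcp_rot: [0.792, 0.611, -0.0, -0.001]
force: [-0.3, 0.3, -2.6]
width: 0.451
grip_force: 24.9
[((510.4693603515625, -342.9761962890625), (122.15648651123047, 120.71173858642578), 74.64898681640625), ((508.23626708984375, -341.0075378417969), (128.1133575439453, 120.9532699584961), 73.61872100830078)]
(array([-184.9,  -25.9,   86.6]), array([-0.0019, -0.0004, -0.0012]))
```

```bash
python3 -m inch '{"xyz":[[-35,-5,0],[-70,-10,0],[-105,-15,0],[-140,-20,0],[-170,-25,0],[-186,-27,10],[-189,-27,25],[-189,-27,45],[-189,-27,65],[-189,-27,75]],"delta_rot":[[0,0,0],[0,0,0],[0,0,0],[0,0,0],[0,0,0],[0,0,0],[0,0,0],[0,0,0],[0,0,0],[0,0,0]],"fingers":[30,30,30,30,30,30,30,30,30,30]}' 25
python3 -m inch '{"xyz":[[0,0,10],[0,0,18],[0,0,23],[0,0,26],[0,0,28],[0,0,28],[0,0,28]],"delta_rot":[[0,0,0],[0,0,0],[0,0,0],[0,0,0],[0,0,0],[0,0,0],[0,0,0]],"fingers":[30,30,30,30,30,30,30]}' 25
python3 - <<'E'
from h import *
print(rel((.5095,-.342,.0525),np.radians(75.4)),arm.observe()["force"])
E
```

```text
time: 12.17
position: [0.5095, -0.3407, 0.0792]
tcp_rot: [0.792, 0.611, -0.0, -0.003]
force: [-0.1, 0.6, -3.1]
width: 0.455
grip_force: 24.9
time: 12.75
position: [0.5106, -0.3421, 0.0552]
tcp_rot: [0.792, 0.611, 0.0, 0.0]
force: [0.2, -0.0, -2.9]
width: 0.455
grip_force: 24.9
(array([-0.1, -1.1,  2.7]), array([ 0.0008,  0.0005, -0.0011])) [ 2.39226402e-01 -3.35764353e-04 -2.94799079e+00]
```

```bash
python3 -m inch '{"xyz":[[0,0,2],[0,0,4],[0,0,4],[0,0,4]],"delta_rot":[[0,0,0],[0,0,0],[0,0,0],[0,0,0]],"fingers":[30,30,30,30]}' 25
python3 -m inch '{"xyz":[[0,0,0],[0,0,0],[0,0,0],[0,0,0],[0,0,-10],[0,0,-40],[0,0,-75],[0,0,-105],[0,0,-115],[0,0,-115]],"delta_rot":[[0,0,0],[0,0,0],[0,0,0],[0,0,0],[0,0,0],[0,0,0],[0,0,0],[0,0,0],[0,0,0],[0,0,0]],"fingers":[85,85,85,85,85,85,85,85,85,85]}' 25
python3 - <<'E'
from fit import *
P=cloud(cam("top"))
for n,x,y,dz in(("f0",.437,-.17,0),("f1",.427,-.007,0),("f2",.434,.171,0)): print(n,pack([P],x,y,dz))
P=cloud(cam("side"));print(pack([P],.51,-.342,.005))
print(rel((.439,-.166,.15),np.radians(45)))
E
```

```text
time: 13.08
position: [0.5105, -0.342, 0.0516]
tcp_rot: [0.792, 0.611, 0.0, 0.0]
force: [-2.1, 1.9, 5.7]
width: 0.453
grip_force: 25.0
time: 13.92
position: [0.5111, -0.3426, 0.169]
tcp_rot: [0.792, 0.611, 0.0, 0.003]
force: [-0.3, -1.1, -0.5]
width: 0.96
grip_force: 0.0
f0 {'c': (0.4497, -0.1775), 'wh': (38.8, 11.2), 'a': 43.9, 'n': 91, 'ztop': 0.0822, 'rib': 0.0, 'nr': 0}
f1 {'c': (0.0, 0.0), 'wh': (0.0, 0.0), 'a': 0.0, 'n': 0, 'ztop': nan, 'rib': 0.0, 'nr': 0}
f2 {'c': (0.4329, 0.1703), 'wh': (40.6, 40.5), 'a': 38.8, 'n': 373, 'ztop': 0.0815, 'rib': -53.6, 'nr': 23}
{'c': (0.51, -0.3388), 'wh': (46.4, 40.5), 'a': 75.7, 'n': 152, 'ztop': 0.0853, 'rib': -12.3, 'nr': 26}
(array([ 151.9, -113.2,   15.1]), array([-1.300e-03, -4.000e-04,  5.294e-01]))
  return _methods._mean(a, axis=axis, dtype=dtype,
  ret = ret.dtype.type(ret / rcount)
```

```bash
python3 -m inch '{"xyz":[[25,-19,2],[51,-38,4],[76,-57,8],[101,-75,11],[127,-94,14],[152,-113,15],[152,-113,15],[152,-113,15],[152,-113,15]],"delta_rot":[[0,0,0.09],[0,0,0.18],[0,0,0.27],[0,0,0.36],[0,0,0.45],[0,0,0.53],[0,0,0.53],[0,0,0.53],[0,0,0.53]],"fingers":[85,85,85,85,85,85,85,85,85]}' 25
python3 - <<'E'
from fit import *
P=cloud(cam("side"));print(pack([P],.439,-.166),"before .4384,-.1656 a49.6")
print(rel((.439,-.166,.048),np.radians(45)))
E
```

```text
time: 14.77
position: [0.4397, -0.1667, 0.1499]
tcp_rot: [0.924, 0.383, -0.0, -0.0]
force: [0.2, 0.2, -0.4]
width: 0.964
grip_force: 0.0
{'c': (0.439, -0.1665), 'wh': (41.0, 44.6), 'a': 46.8, 'n': 202, 'ztop': 0.0804, 'rib': 50.6, 'nr': 44} before .4384,-.1656 a49.6
(array([  0.2,  -1.2, 102. ]), array([-0.0009,  0.0003, -0.0002]))
```

```bash
python3 -m inch '{"xyz":[[0,-1,30],[0,-1,60],[0,-1,82],[0,-1,95],[0,-1,102],[0,-1,102],[0,-1,102],[0,-1,102],[0,-1,102],[0,-1,102]],"delta_rot":[[0,0,0],[0,0,0],[0,0,0],[0,0,0],[0,0,0],[0,0,0],[0,0,0],[0,0,0],[0,0,0],[0,0,0]],"fingers":[85,85,85,85,85,85,30,30,30,30]}' 25
python3 -m inch '{"xyz":[[0,0,0],[0,0,0],[0,0,0],[0,0,0],[0,0,-15],[0,0,-40],[0,0,-65],[0,0,-80],[0,0,-80],[0,0,-80]],"delta_rot":[[0,0,0],[0,0,0],[0,0,0],[0,0,0],[0,0,0],[0,0,0],[0,0,0],[0,0,0],[0,0,0],[0,0,0]],"fingers":[30,30,30,30,30,30,30,30,30,30]}' 25
python3 - <<'E'
from h import *
print(rel((.5843,-.1645,.128),np.radians(-14.6)))
E
```

```text
time: 15.65
position: [0.4391, -0.1659, 0.0494]
tcp_rot: [0.924, 0.382, 0.0, 0.001]
force: [-0.3, -0.0, 0.4]
width: 0.687
grip_force: 0.0
time: 16.48
position: [0.4387, -0.1655, 0.1285]
tcp_rot: [0.924, 0.382, 0.0, 0.0]
force: [-0.4, -0.5, -3.9]
width: 0.452
grip_force: 24.9
(array([103.7, 102.2,   0.5]), array([ 2.0000e-04, -2.0000e-04,  1.0396e+00]))
```

```bash
python3 -m inch '{"xyz":[[13,12,0],[26,25,0],[39,38,0],[52,51,0],[65,64,0],[78,77,0],[91,90,0],[104,102,0],[104,102,0],[104,102,0]],"delta_rot":[[0,0,0.12],[0,0,0.24],[0,0,0.36],[0,0,0.48],[0,0,0.6],[0,0,0.72],[0,0,0.84],[0,0,0.96],[0,0,1.04],[0,0,1.04]],"fingers":[30,30,30,30,30,30,30,30,30,30]}' 25
python3 - <<'E'
from fit import *
print(rel((.5843,-.1645,.0635),np.radians(-14.6)))
P=cloud(cam("side"));print(pack([P],.584,-.1645,.08))
E
```

```text
time: 17.32
position: [0.5843, -0.1638, 0.126]
tcp_rot: [0.992, -0.128, -0.002, -0.001]
force: [-0.8, 0.0, -2.8]
width: 0.452
grip_force: 24.9
(array([ 0.4,  0.7, 62.5]), array([-0.0008,  0.0039, -0.0026]))
{'c': (0.5738, -0.1492), 'wh': (59.0, 20.7), 'a': 59.2, 'n': 60, 'ztop': 0.1575, 'rib': -7.0, 'nr': 25}
```

```bash
python3 -m inch '{"xyz":[[0,0,15],[0,0,28],[0,0,36],[0,0,42],[0,0,48],[0,0,54],[0,0,58],[0,0,61],[0,0,61],[0,0,61]],"delta_rot":[[0,0,0],[0,0,0],[0,0,0],[0,0,0],[0,0,0],[0,0,0],[0,0,0],[0,0,0],[0,0,0],[0,0,0]],"fingers":[30,30,30,30,30,30,30,30,30,30]}' 25
python3 - <<'E'
from h import *
print(rel((.5843,-.1645,.0635),np.radians(-14.6)),arm.observe()["force"])
E
```

```text
time: 18.2
position: [0.5846, -0.1643, 0.0679]
tcp_rot: [0.992, -0.127, 0.0, 0.0]
force: [-0.6, -0.1, -1.9]
width: 0.45
grip_force: 24.9
(array([-0.2,  0.3,  4.4]), array([ 0.    , -0.0002, -0.0002])) [-0.58935938 -0.05360193 -1.93295489]
```

```bash
python3 -m inch '{"xyz":[[0,0,2],[0,0,4],[0,0,4],[0,0,4],[0,0,4],[0,0,4],[0,0,4],[0,0,-20],[0,0,-55],[0,0,-80]],"delta_rot":[[0,0,0],[0,0,0],[0,0,0],[0,0,0],[0,0,0],[0,0,0],[0,0,0],[0,0,0],[0,0,0],[0,0,0]],"fingers":[30,30,30,85,85,85,85,85,85,85]}' 25
python3 -m inch '{"xyz":[[0,0,0],[0,0,0],[0,0,0]],"delta_rot":[[0,0,0],[0,0,0],[0,0,0]],"fingers":[85,85,85]}' 25
python3 - <<'E'
from fit import *
P=cloud(cam("side"));print(pack([P],.584,-.164,.016));print(pack([P],.429,-.004),"was .4283 -.0034 8.6");print(pack([P],.432,.171))
for y in(5.3,95.3,-84.7):print(rel((.4293,-.004,.15),np.radians(y)))
print(arm.observe()["joints"])
E
```

```text
time: 19.03
position: [0.5847, -0.1644, 0.1497]
tcp_rot: [0.992, -0.127, 0.0, 0.0]
force: [-0.0, -0.6, 0.2]
width: 0.953
grip_force: 0.0
time: 19.28
position: [0.5841, -0.1641, 0.1468]
tcp_rot: [0.992, -0.127, -0.001, -0.0]
force: [0.6, -0.6, -1.0]
width: 0.967
grip_force: 0.0
{'c': (0.5829, -0.1617), 'wh': (46.6, 40.4), 'a': 72.7, 'n': 201, 'ztop': 0.0968, 'rib': 90.1, 'nr': 237}
{'c': (0.4288, -0.0047), 'wh': (40.8, 43.0), 'a': 5.5, 'n': 255, 'ztop': 0.0805, 'rib': 95.1, 'nr': 47} was .4283 -.0034 8.6
{'c': (0.4318, 0.1719), 'wh': (41.7, 41.2), 'a': 39.7, 'n': 376, 'ztop': 0.0815, 'rib': -45.7, 'nr': 7}
(array([-190. , -115.8,   -3.1]), array([-0.001 ,  0.0023, -0.3478]))
(array([-190. , -115.8,   -3.1]), array([-2.7000e-03,  1.1000e-03, -1.9186e+00]))
(array([-190. , -115.8,   -3.1]), array([1.000e-03, 2.500e-03, 1.223e+00]))
[-4.68820882e-01  5.55581774e-01  1.27594622e+00 -2.54382156e-06
  1.31258002e+00  1.35725229e+00]
```

```bash
python3 -m inch '{"xyz":[[-12,-7,-2],[-25,-15,-4],[-40,-24,-5],[-60,-36,-5],[-80,-49,-5],[-100,-61,-5],[-120,-73,-5],[-140,-85,-5],[-160,-98,-5],[-180,-110,-5]],"delta_rot":[[0,0,-0.12],[0,0,-0.24],[0,0,-0.36],[0,0,-0.48],[0,0,-0.6],[0,0,-0.72],[0,0,-0.84],[0,0,-0.96],[0,0,-1.08],[0,0,-1.2]],"fingers":[85,85,85,85,85,85,85,85,85,85]}' 25
python3 -m inch '{"xyz":[[0,0,0],[0,0,0],[0,0,0],[0,0,0],[0,0,0],[0,0,0],[0,0,0],[0,0,0],[0,0,0]],"delta_rot":[[0,0,-0.12],[0,0,-0.24],[0,0,-0.36],[0,0,-0.48],[0,0,-0.6],[0,0,-0.72],[0,0,-0.72],[0,0,-0.72],[0,0,-0.72]],"fingers":[85,85,85,85,85,85,85,85,85]}' 25
python3 - <<'E'
from fit import *
P=cloud(cam("side"));print(pack([P],.429,-.004))
print(rel((.4293,-.004,.048),np.radians(95.3)))
E
```

```text
time: 20.17
position: [0.4367, -0.0115, 0.1517]
tcp_rot: [0.889, 0.458, -0.001, -0.001]
force: [0.5, 0.4, -0.3]
width: 0.966
grip_force: 0.0
time: 20.92
position: [0.4379, -0.0124, 0.1523]
tcp_rot: [0.674, 0.738, -0.0, -0.001]
force: [-0.5, 0.2, 0.3]
width: 0.967
grip_force: 0.0
{'c': (0.4284, -0.0039), 'wh': (40.3, 42.7), 'a': 3.9, 'n': 260, 'ztop': 0.0803, 'rib': 94.9, 'nr': 51}
(array([  9.1,  -7.8, 104.4]), array([-0.0007, -0.0003, -0.0014]))
```

```bash
python3 -m inch '{"xyz":[[5,-4,10],[9,-8,25],[9,-8,60],[9,-8,85],[9,-8,98],[9,-8,104],[9,-8,104],[9,-8,104],[9,-8,104],[9,-8,104]],"delta_rot":[[0,0,0],[0,0,0],[0,0,0],[0,0,0],[0,0,0],[0,0,0],[0,0,0],[0,0,0],[0,0,0],[0,0,0]],"fingers":[85,85,85,85,85,85,85,30,30,30]}' 25
python3 -m inch '{"xyz":[[0,0,0],[0,0,0],[0,0,0],[0,0,0],[0,0,0],[0,0,-15],[0,0,-40],[0,0,-65],[0,0,-80],[0,0,-80]],"delta_rot":[[0,0,0],[0,0,0],[0,0,0],[0,0,0],[0,0,0],[0,0,0],[0,0,0],[0,0,0],[0,0,0],[0,0,0]],"fingers":[30,30,30,30,30,30,30,30,30,30]}' 25
python3 -m inch '{"xyz":[[0,0,0],[0,0,0]],"delta_rot":[[0,0,0],[0,0,0]],"fingers":[30,30]}' 25
python3 - <<'E'
from h import *
print(rel((.5985,-.0355,.128),np.radians(-.2)))
E
```

```text
time: 21.8
position: [0.4298, -0.0043, 0.0496]
tcp_rot: [0.673, 0.739, 0.0, 0.001]
force: [0.0, -0.3, -0.2]
width: 0.763
grip_force: 0.0
time: 22.63
position: [0.4304, -0.0044, 0.131]
tcp_rot: [0.673, 0.74, 0.001, 0.002]
force: [0.2, 0.4, -2.2]
width: 0.452
grip_force: 24.9
time: 22.8
position: [0.4287, -0.004, 0.1276]
tcp_rot: [0.673, 0.74, -0.0, -0.001]
force: [0.0, -0.2, -3.3]
width: 0.455
grip_force: 24.9
(array([-47.2, 166.1,  -0.7]), array([-2.0000e-03,  1.0000e-03,  1.6682e+00]))
```

```bash
python3 -m inch '{"xyz":[[-4,14,0],[-8,28,0],[-12,42,0],[-16,56,0],[-20,70,0],[-24,84,0],[-28,98,0],[-32,112,0],[-36,126,0],[-40,140,0]],"delta_rot":[[0,0,0.12],[0,0,0.24],[0,0,0.36],[0,0,0.48],[0,0,0.6],[0,0,0.72],[0,0,0.84],[0,0,0.96],[0,0,1.08],[0,0,1.2]],"fingers":[30,30,30,30,30,30,30,30,30,30]}' 25
python3 -m inch '{"xyz":[[0,0,0],[0,0,0],[0,0,0],[0,0,0],[0,0,0],[0,0,0],[0,0,0]],"delta_rot":[[0,0,0.12],[0,0,0.24],[0,0,0.36],[0,0,0.46],[0,0,0.468],[0,0,0.468],[0,0,0.468]],"fingers":[30,30,30,30,30,30,30]}' 25
python3 - <<'E'
from h import *
print(rel((.5985,-.0355,.0635),np.radians(-.2)))
E
```

```text
time: 23.63
position: [0.5725, -0.0309, 0.1266]
tcp_rot: [0.974, 0.227, -0.002, -0.001]
force: [0.1, 0.6, -2.6]
width: 0.451
grip_force: 24.9
time: 24.22
position: [0.5721, -0.0308, 0.1278]
tcp_rot: [1.0, -0.0, -0.001, -0.0]
force: [-0.8, 0.7, -2.2]
width: 0.454
grip_force: 24.9
(array([26.5,  4.7, 64.2]), array([-0.0004,  0.0016,  0.0032]))
```

```bash
python3 -m inch '{"xyz":[[10,2,0],[20,4,5],[26,5,15],[26,5,27],[26,5,36],[26,5,43],[26,5,50],[26,5,56],[26,5,60],[26,5,60]],"delta_rot":[[0,0,0],[0,0,0],[0,0,0],[0,0,0],[0,0,0],[0,0,0],[0,0,0],[0,0,0],[0,0,0],[0,0,0]],"fingers":[30,30,30,30,30,30,30,30,30,30]}' 25
python3 - <<'E'
from h import *
print(rel((.5985,-.0355,.0635),np.radians(-.2)),arm.observe()["force"])
E
```

```text
time: 25.05
position: [0.5981, -0.0359, 0.068]
tcp_rot: [1.0, -0.002, -0.001, -0.0]
force: [0.1, -0.6, -1.9]
width: 0.453
grip_force: 24.9
(array([ 0.4, -0.4,  4.5]), array([-0.0003,  0.0012,  0.0004])) [ 0.1349675  -0.64249134 -1.94283341]
```

```bash
python3 -m inch '{"xyz":[[0,0,2],[0,0,4.5],[0,0,4.5],[0,0,4.5],[0,0,4.5],[0,0,4.5],[0,0,4.5],[0,0,-20],[0,0,-55],[0,0,-80]],"delta_rot":[[0,0,0],[0,0,0],[0,0,0],[0,0,0],[0,0,0],[0,0,0],[0,0,0],[0,0,0],[0,0,0],[0,0,0]],"fingers":[30,30,30,85,85,85,85,85,85,85]}' 25
python3 -m inch '{"xyz":[[0,0,0],[0,0,0],[0,0,0]],"delta_rot":[[0,0,0],[0,0,0],[0,0,0]],"fingers":[85,85,85]}' 25
python3 - <<'E'
from fit import *
P=cloud(cam("side"));print(pack([P],.5985,-.0355,.016));print(pack([P],.432,.171));print(pack([P],.584,-.164,.016))
c=cam("top");save(c,"top2.png");P=cloud(c);print("top",pack([P],.432,.171))
print(rel((.432,.171,.15),np.radians(38.4)))
E
```

```text
time: 25.88
position: [0.5987, -0.0361, 0.1509]
tcp_rot: [1.0, -0.002, 0.001, 0.0]
force: [0.6, 0.3, 0.7]
width: 0.954
grip_force: 0.0
time: 26.13
position: [0.5979, -0.0359, 0.1479]
tcp_rot: [1.0, -0.002, -0.001, -0.0]
force: [-1.0, -0.1, -0.0]
width: 0.966
grip_force: 0.0
{'c': (0.5984, -0.0332), 'wh': (40.7, 40.0), 'a': 3.3, 'n': 238, 'ztop': 0.0964, 'rib': 102.0, 'nr': 287}
{'c': (0.4319, 0.1728), 'wh': (40.2, 40.8), 'a': 39.0, 'n': 368, 'ztop': 0.0816, 'rib': -44.9, 'nr': 5}
{'c': (0.5701, -0.1598), 'wh': (18.8, 43.1), 'a': 3.4, 'n': 87, 'ztop': 0.0967, 'rib': 45.9, 'nr': 81}
top {'c': (0.433, 0.1703), 'wh': (41.0, 40.1), 'a': 38.1, 'n': 369, 'ztop': 0.0816, 'rib': -54.0, 'nr': 23}
(array([-166.5, -206.3,   -2.1]), array([-0.0015,  0.0022, -0.6735]))
```

```bash
python3 -m inch '{"xyz":[[-22,-26,-2],[-44,-52,-2],[-66,-78,-2],[-88,-105,-2],[-110,-134,-2],[-132,-162,-2],[-154,-190,-2],[-166,-206,-2],[-166,-206,-2],[-166,-206,-2]],"delta_rot":[[0,0,-0.08],[0,0,-0.17],[0,0,-0.26],[0,0,-0.35],[0,0,-0.44],[0,0,-0.53],[0,0,-0.62],[0,0,-0.673],[0,0,-0.673],[0,0,-0.673]],"fingers":[85,85,85,85,85,85,85,85,85,85]}' 25
python3 -m inch '{"xyz":[[0,0,0],[0,0,0]],"delta_rot":[[0,0,0],[0,0,0]],"fingers":[85,85]}' 25
python3 - <<'E'
from fit import *
P=cloud(cam("side"));print(pack([P],.432,.171))
print(rel((.4323,.1712,.048),np.radians(38.4)))
E
```

```text
time: 27.07
position: [0.4327, 0.1709, 0.1503]
tcp_rot: [0.944, 0.329, -0.001, 0.0]
force: [0.2, 0.8, 0.5]
width: 0.963
grip_force: 0.0
time: 27.23
position: [0.4338, 0.1697, 0.1504]
tcp_rot: [0.945, 0.328, -0.0, 0.0]
force: [-0.3, 0.3, -1.4]
width: 0.964
grip_force: 0.0
{'c': (0.4322, 0.1725), 'wh': (41.4, 42.0), 'a': 37.6, 'n': 370, 'ztop': 0.0818, 'rib': -45.9, 'nr': 4}
(array([ -0.2,  -2.1, 102.5]), array([-0.0001,  0.0003, -0.0026]))
```

```bash
python3 -m inch '{"xyz":[[0,-2,10],[0,-2,30],[0,-2,60],[0,-2,85],[0,-2,97],[0,-2,102],[0,-2,102],[0,-2,102],[0,-2,102],[0,-2,102]],"delta_rot":[[0,0,0],[0,0,0],[0,0,0],[0,0,0],[0,0,0],[0,0,0],[0,0,0],[0,0,0],[0,0,0],[0,0,0]],"fingers":[85,85,85,85,85,85,85,30,30,30]}' 25
python3 -m inch '{"xyz":[[0,0,0],[0,0,0],[0,0,0],[0,0,0],[0,0,0],[0,0,-15],[0,0,-40],[0,0,-65],[0,0,-80],[0,0,-80]],"delta_rot":[[0,0,0],[0,0,0],[0,0,0],[0,0,0],[0,0,0],[0,0,0],[0,0,0],[0,0,0],[0,0,0],[0,0,0]],"fingers":[30,30,30,30,30,30,30,30,30,30]}' 25
python3 -m inch '{"xyz":[[0,0,0],[0,0,0]],"delta_rot":[[0,0,0],[0,0,0]],"fingers":[30,30]}' 25
python3 - <<'E'
from h import *
print(rel((.6133,.093,.128),np.radians(-51)),arm.observe()["joints"])
E
```

```text
time: 28.12
position: [0.4324, 0.1721, 0.0496]
tcp_rot: [0.944, 0.329, 0.001, 0.0]
force: [0.1, -0.1, 0.4]
width: 0.761
grip_force: 0.0
time: 28.95
position: [0.4329, 0.1723, 0.1311]
tcp_rot: [0.944, 0.329, 0.002, 0.001]
force: [0.4, -0.0, -1.2]
width: 0.452
grip_force: 25.0
time: 29.12
position: [0.4311, 0.172, 0.1276]
tcp_rot: [0.944, 0.329, -0.001, -0.0]
force: [0.1, 0.5, -2.3]
width: 0.451
grip_force: 25.0
(array([ 93.7, 175. ,  -0.8]), array([6.0000e-04, 2.4000e-03, 1.5599e+00])) [1.23764128e-01 3.57894321e-01 1.70119877e+00 1.94344930e-07
 1.08470354e+00 1.02480303e+00]
```

```bash
python3 -m inch '{"xyz":[[7,14,0],[14,27,0],[21,40,0],[28,53,0],[35,66,0],[42,79,0],[50,92,0],[58,105,0],[65,120,0],[72,135,0]],"delta_rot":[[0,0,0.12],[0,0,0.24],[0,0,0.36],[0,0,0.48],[0,0,0.6],[0,0,0.72],[0,0,0.84],[0,0,0.96],[0,0,1.08],[0,0,1.2]],"fingers":[30,30,30,30,30,30,30,30,30,30]}' 25
python3 -m inch '{"xyz":[[0,0,0],[0,0,0],[0,0,0],[0,0,0],[0,0,0],[0,0,0]],"delta_rot":[[0,0,0.12],[0,0,0.24],[0,0,0.35],[0,0,0.36],[0,0,0.36],[0,0,0.36]],"fingers":[30,30,30,30,30,30]}' 25
python3 - <<'E'
from h import *
print(rel((.6133,.093,.0635),np.radians(-51)))
E
```

```text
time: 29.95
position: [0.5721, 0.1107, 0.1267]
tcp_rot: [0.964, -0.265, -0.002, 0.0]
force: [-0.2, 0.4, -1.4]
width: 0.456
grip_force: 25.0
time: 30.45
position: [0.5718, 0.111, 0.1278]
tcp_rot: [0.903, -0.429, -0.001, 0.0]
force: [-0.3, 0.9, -2.6]
width: 0.452
grip_force: 25.0
(array([ 40.3, -20.9,  64.3]), array([0.0012, 0.001 , 0.003 ]))
```

```bash
python3 -m inch '{"xyz":[[14,-7,0],[28,-14,3],[40,-21,10],[40,-21,22],[40,-21,34],[40,-21,43],[40,-21,50],[40,-21,56],[40,-21,60],[40,-21,60]],"delta_rot":[[0,0,0],[0,0,0],[0,0,0],[0,0,0],[0,0,0],[0,0,0],[0,0,0],[0,0,0],[0,0,0],[0,0,0]],"fingers":[30,30,30,30,30,30,30,30,30,30]}' 25
python3 - <<'E'
from h import *
print(rel((.6133,.093,.0635),np.radians(-51)),arm.observe()["force"])
E
```

```text
time: 31.28
position: [0.6133, 0.0932, 0.0681]
tcp_rot: [0.903, -0.43, -0.0, 0.0]
force: [-0.2, 0.2, -1.4]
width: 0.447
grip_force: 25.0
(array([0.2, 0.1, 4.6]), array([0.0008, 0.0007, 0.0004])) [-0.17948986  0.24589272 -1.38875591]
```

```bash
python3 -m inch '{"xyz":[[0,0,2],[0,0,4.5],[0,0,4.5],[0,0,4.5],[0,0,4.5],[0,0,4.5],[0,0,4.5],[0,0,-20],[0,0,-55],[0,0,-90]],"delta_rot":[[0,0,0],[0,0,0],[0,0,0],[0,0,0],[0,0,0],[0,0,0],[0,0,0],[0,0,0],[0,0,0],[0,0,0]],"fingers":[30,30,30,85,85,85,85,85,85,85]}' 25
python3 -m inch '{"xyz":[[0,0,-30],[0,0,-50],[0,0,-50],[0,0,-50]],"delta_rot":[[0,0,0],[0,0,0],[0,0,0],[0,0,0]],"fingers":[60,60,60,60]}' 25
python3 - <<'E'
from h import *
print(rel((.5632,.340,.2),np.radians(87.6)))
E
```

```text
time: 32.12
position: [0.6131, 0.0931, 0.1593]
tcp_rot: [0.903, -0.431, -0.001, 0.0]
force: [1.1, -0.2, 0.6]
width: 0.951
grip_force: 0.0
time: 32.45
position: [0.6137, 0.0931, 0.2092]
tcp_rot: [0.903, -0.431, 0.001, -0.0]
force: [-0.3, 0.1, -0.8]
width: 0.696
grip_force: 0.0
(array([-223.6, -116.1,    9.2]), array([ 7.0000e-04, -1.9000e-03, -2.4191e+00]))
```

```bash
python3 -m inch '{"xyz":[[-22,-11,1],[-44,-23,2],[-66,-35,3],[-88,-46,4],[-110,-58,5],[-132,-70,6],[-154,-80,7],[-176,-92,8],[-198,-104,9],[-223,-116,9]],"delta_rot":[[0,0,-0.12],[0,0,-0.24],[0,0,-0.36],[0,0,-0.48],[0,0,-0.6],[0,0,-0.72],[0,0,-0.84],[0,0,-0.96],[0,0,-1.08],[0,0,-1.2]],"fingers":[60,60,60,60,60,60,60,60,60,60]}' 15
python3 -m inch '{"xyz":[[0,0,0],[0,0,0],[0,0,0],[0,0,0],[0,0,0],[0,0,0],[0,0,0],[0,0,0],[0,0,0],[0,0,0]],"delta_rot":[[0,0,-0.12],[0,0,-0.24],[0,0,-0.36],[0,0,-0.48],[0,0,-0.6],[0,0,-0.72],[0,0,-0.84],[0,0,-0.96],[0,0,-1.08],[0,0,-1.2]],"fingers":[60,60,60,60,60,60,60,60,60,60]}' 15
python3 -m inch '{"xyz":[[0,0,0],[0,0,0],[0,0,0]],"delta_rot":[[0,0,-0.02],[0,0,-0.02],[0,0,-0.02]],"fingers":[60,60,60]}' 15
python3 - <<'E'
from fit import *
print(rel((.5632,.340,.067),np.radians(87.6)))
for n in("top","side"):
    c=cam(n);save(c,n+"3.png");P=cloud(c)
    print(n,[pack([P],x,y,dz) for x,y,dz in((.6133,.093,.016),(.5985,-.0355,.016),(.584,-.164,.016),(.51,-.342,.005))])
t=cv2.imread("pics/top3.png");s=cv2.imread("pics/side3.png")
cv2.imwrite("pics/crop3.png",np.vstack([cv2.resize(t[180:300,250:500],(624,300)),cv2.resize(s[160:320,200:380],(624,300))[:,:]]))
E
```

```text
time: 33.28
position: [0.5627, 0.34, 0.1972]
tcp_rot: [0.988, 0.157, -0.002, 0.0]
force: [1.5, -0.6, -0.0]
width: 0.683
grip_force: 0.0
time: 34.12
position: [0.5628, 0.3392, 0.1974]
tcp_rot: [0.726, 0.687, -0.002, -0.001]
force: [-0.3, 0.7, -0.7]
width: 0.685
grip_force: 0.0
time: 34.37
position: [0.5632, 0.3394, 0.1987]
tcp_rot: [0.723, 0.691, -0.001, -0.0]
force: [-0.5, -0.0, 0.6]
width: 0.68
grip_force: 0.0
(array([  0.7,   0.2, 131.7]), array([-0.0016,  0.0006, -0.0024]))
top [{'c': (0.6153, 0.0942), 'wh': (39.6, 39.7), 'a': 38.2, 'n': 325, 'ztop': 0.098, 'rib': -144.1, 'nr': 221}, {'c': (0.601, -0.0335), 'wh': (39.7, 38.7), 'a': 0.5, 'n': 344, 'ztop': 0.0979, 'rib': -159.7, 'nr': 233}, {'c': (0.5853, -0.1631), 'wh': (39.8, 40.3), 'a': 74.7, 'n': 344, 'ztop': 0.0978, 'rib': 177.0, 'nr': 245}, {'c': (0.5128, -0.3419), 'wh': (41.8, 40.4), 'a': 74.8, 'n': 352, 'ztop': 0.0869, 'rib': -10.4, 'nr': 22}]
side [{'c': (0.6311, 0.1043), 'wh': (2.5, 12.0), 'a': 45.1, 'n': 11, 'ztop': 0.0931, 'rib': 153.0, 'nr': 36}, {'c': (0.0, 0.0), 'wh': (0.0, 0.0), 'a': 0.0, 'n': 0, 'ztop': nan, 'rib': 0.0, 'nr': 0}, {'c': (0.0, 0.0), 'wh': (0.0, 0.0), 'a': 0.0, 'n': 0, 'ztop': nan, 'rib': 0.0, 'nr': 0}, {'c': (0.0, 0.0), 'wh': (0.0, 0.0), 'a': 0.0, 'n': 0, 'ztop': nan, 'rib': 0.0, 'nr': 0}]
  return _methods._mean(a, axis=axis, dtype=dtype,
  ret = ret.dtype.type(ret / rcount)
```

View pics/crop3.png

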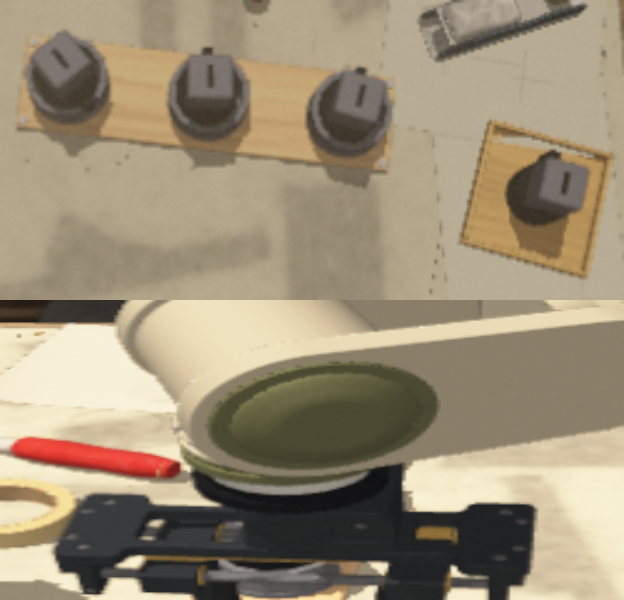

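All three packs are seated in their cups (tops at 98 mm) at crop (65,80), (207,95) and (350,110). The charged pack stands in the tray at (550,190). Now I'll set the dial.

```bash
python3 -m inch '{"xyz":[[1,0,30],[1,0,60],[1,0,85],[1,0,105],[1,0,120],[1,0,128],[1,0,132],[1,0,132],[1,0,132],[1,0,132]],"delta_rot":[[0,0,0],[0,0,0],[0,0,0],[0,0,0],[0,0,0],[0,0,0],[0,0,0],[0,0,0],[0,0,0],[0,0,0]],"fingers":[60,60,60,60,60,60,60,60,60,60]}' 15
python3 -m inch '{"xyz":[[0,0,0],[0,0,0],[0,0,0],[0,0,0],[0,0,0],[0,0,0],[0,0,0],[0,0,0],[0,0,0],[0,0,0]],"delta_rot":[[0,0,0],[0,0,0],[0,0,0],[0,0,0],[0,0,0],[0,0,0],[0,0,0],[0,0,0],[0,0,0],[0,0,0]],"fingers":[10,10,10,10,10,10,10,10,10,10]}' 15
python3 -m inch '{"xyz":[[0,0,0],[0,0,0],[0,0,0],[0,0,0],[0,0,0],[0,0,0],[0,0,0],[0,0,0],[0,0,0],[0,0,0]],"delta_rot":[[0,0,0.1],[0,0,0.2],[0,0,0.3],[0,0,0.4],[0,0,0.5],[0,0,0.6],[0,0,0.7],[0,0,0.8],[0,0,0.9],[0,0,1.0]],"fingers":[10,10,10,10,10,10,10,10,10,10]}' 15
python3 -m inch '{"xyz":[[0,0,0],[0,0,0],[0,0,0],[0,0,0],[0,0,0],[0,0,0],[0,0,0],[0,0,0],[0,0,0],[0,0,0]],"delta_rot":[[0,0,0.1],[0,0,0.2],[0,0,0.3],[0,0,0.4],[0,0,0.5],[0,0,0.6],[0,0,0.66],[0,0,0.685],[0,0,0.685],[0,0,0.685]],"fingers":[10,10,10,10,10,10,10,10,10,10]}' 15
python3 -m inch '{"xyz":[[0,0,0],[0,0,0],[0,0,0],[0,0,-20],[0,0,-50],[0,0,-85],[0,0,-120],[0,0,-150],[0,0,-150],[0,0,-150]],"delta_rot":[[0,0,0],[0,0,0],[0,0,0],[0,0,0],[0,0,0],[0,0,0],[0,0,0],[0,0,0],[0,0,0],[0,0,0]],"fingers":[60,60,60,60,60,60,0,0,0,0]}' 15
python3 - <<'E'
from dial import *
c=cam("side"); save(c,"side4.png");P=cloud(c)
p=pts([P],.566,.34,.080,.097,.04);print(cv2.minAreaRect((p[:,:2]*1000).astype(np.float32)),len(p))
s=c["frame"][...,::-1].copy();blobs(s,P,np.array([.5632,.340]))
cv2.imwrite("pics/crop4.png",cv2.resize(s[300:440,245:345],(500,600),interpolation=cv2.INTER_CUBIC))
q=pts([P],.545,.25,.085,.13,.03);print("roller",q[q[:,2]>q[:,2].max()-.004].mean(0).round(4))
print(rel((.5415,.2505,.13),np.radians(-9)),arm.observe()["joints"])
E
```

```text
time: 35.3
position: [0.5639, 0.3406, 0.0689]
tcp_rot: [0.722, 0.692, 0.001, 0.0]
force: [0.3, -0.7, 0.6]
width: 0.679
grip_force: 0.0
time: 36.13
position: [0.5619, 0.3405, 0.0677]
tcp_rot: [0.721, 0.693, -0.001, -0.001]
force: [-7.2, -0.6, 3.8]
width: 0.181
grip_force: 15.0
time: 36.97
position: [0.5625, 0.3402, 0.0677]
tcp_rot: [0.966, 0.26, -0.001, 0.0]
force: [-4.5, -2.3, 2.8]
width: 0.18
grip_force: 15.0
time: 37.8
position: [0.5626, 0.3397, 0.0677]
tcp_rot: [0.997, -0.078, -0.001, 0.001]
force: [-4.6, -4.0, 2.2]
width: 0.183
grip_force: 15.0
time: 38.63
position: [0.5639, 0.3407, 0.2194]
tcp_rot: [0.997, -0.077, 0.002, -0.001]
force: [-0.2, -0.2, -1.5]
width: 0.348
grip_force: 0.0
((563.2091064453125, 339.87054443359375), (18.73826789855957, 56.0904655456543), 82.19033813476562) 378
white_bar 1322 [0.5664 0.3422 0.5081] r 0.0003 0.034 th 35.4
white_bar 112 [0.5616 0.3686 0.3906] r 0.0283 0.0332 th 93.5
white_bar 3 [0.5856 0.3284 0.0904] r 0.0243 0.0262 th -27.3
white_bar 40 [0.5492 0.3412 0.0907] r 0.0017 0.0271 th 177.4
brass 24 [0.5354 0.3215 0.3002] r 0.0291 0.0371 th -146.2
brass 5 [0.5435 0.391  0.2982] r 0.0533 0.0554 th 111.1
brass 30 [0.5166 0.3471 0.0534] r 0.0395 0.0549 th 171.3
marks 1817 [0.5638 0.3426 0.0498] r 0.0341 0.06 th 79.6
marks 4 [0.529  0.345  0.0556] r 0.0341 0.0358 th 171.7
marks 234 [ 5.648e-01  3.917e-01 -5.000e-04] r 0.0466 0.06 th 88.1
roller [0.5437 0.2502 0.1096]
(array([-7.7, 92.3, 87.5]), array([-0.0001,  0.    ,  0.0019])) [3.64117455e-01 5.89627625e-01 9.98250354e-01 7.78997275e-05
 1.55370233e+00 2.09005548e+00]
```

View pics/crop4.png

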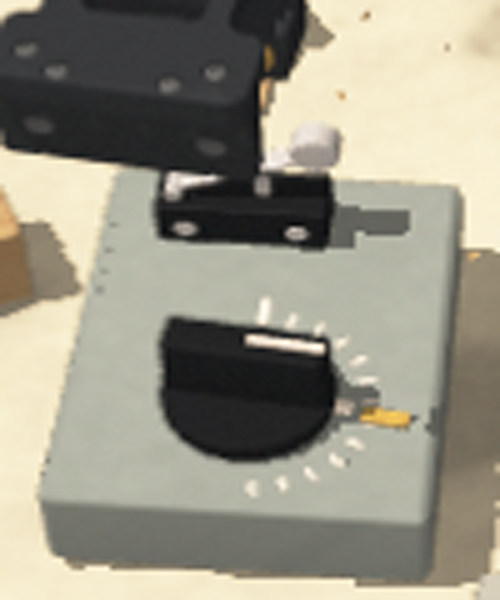

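The crop shows the pointer's white tip mark near (342,407) pointing straight at the brass index at (388,417): 171.7° against 171.3°. Next I'll press the roller.

```bash
python3 -m inch '{"xyz":[[-2,25,5],[-3,50,10],[-5,75,25],[-6,92,45],[-6,92,65],[-6,92,80],[-6,92,87],[-6,92,88],[-6,92,88],[-6,92,88]],"delta_rot":[[0,0,0],[0,0,0],[0,0,0],[0,0,0],[0,0,0],[0,0,0],[0,0,0],[0,0,0],[0,0,0],[0,0,0]],"fingers":[0,0,0,0,0,0,0,0,0,0]}' 15
python3 -m inch '{"xyz":[[0,0,4],[0,0,8],[0,0,12],[0,0,14],[0,0,14],[0,0,14],[0,0,14]],"delta_rot":[[0,0,0],[0,0,0],[0,0,0],[0,0,0],[0,0,0],[0,0,0],[0,0,0]],"fingers":[0,0,0,0,0,0,0]}' 15
python3 - <<'E'
from fit import *
print(rel((.5430,.2502,.110),np.radians(-9)),arm.observe()["force"])
c=cam("side");save(c,"side5.png")
cv2.imwrite("pics/crop5.png",cv2.resize(c["frame"][280:400,245:345,::-1],(500,600),interpolation=cv2.INTER_CUBIC))
E
```

```text
time: 39.52
position: [0.5436, 0.2508, 0.1302]
tcp_rot: [0.997, -0.077, 0.0, -0.0]
force: [-0.2, 0.5, -0.3]
width: 0.007
grip_force: 0.0
time: 40.1
position: [0.5434, 0.2505, 0.1159]
tcp_rot: [0.997, -0.078, 0.0, -0.0]
force: [-0.2, 0.3, -0.9]
width: 0.004
grip_force: 0.0
(array([-0.3,  0.4,  5.9]), array([-0.0001, -0.0003,  0.0019])) [-0.15034094  0.26193107 -0.87047493]
```

View pics/crop5.png

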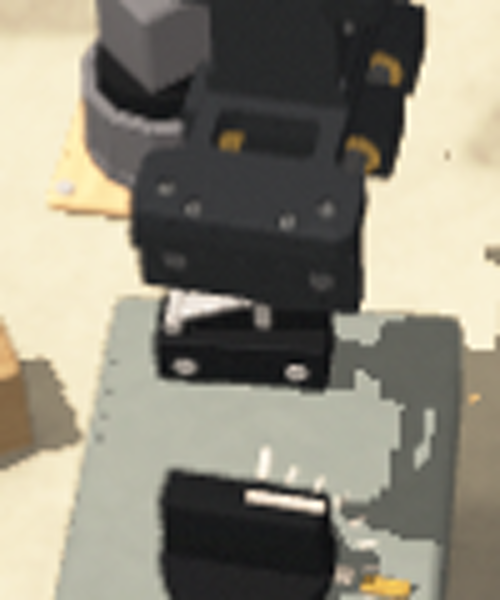

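The gripper body (250,220) hides the roller, so I'll find contact by force.

```bash
python3 -m inch '{"xyz":[[0,0,2],[0,0,4],[0,0,4],[0,0,4]],"delta_rot":[[0,0,0],[0,0,0],[0,0,0],[0,0,0]],"fingers":[0,0,0,0]}' 15
python3 -m inch '{"xyz":[[0,0,2],[0,0,4],[0,0,4],[0,0,4]],"delta_rot":[[0,0,0],[0,0,0],[0,0,0],[0,0,0]],"fingers":[0,0,0,0]}' 15
python3 -m inch '{"xyz":[[0,0,2],[0,0,3],[0,0,3],[0,0,3]],"delta_rot":[[0,0,0],[0,0,0],[0,0,0],[0,0,0]],"fingers":[0,0,0,0]}' 15
```

```text
time: 40.48
position: [0.5432, 0.2504, 0.1116]
tcp_rot: [0.997, -0.078, -0.0, 0.0]
force: [0.2, -0.2, -0.2]
width: 0.007
grip_force: 0.0
time: 40.82
position: [0.5431, 0.2505, 0.1078]
tcp_rot: [0.997, -0.077, -0.0, 0.0]
force: [-2.8, 0.3, 3.8]
width: 0.002
grip_force: 1.7
time: 41.15
position: [0.5431, 0.2505, 0.1047]
tcp_rot: [0.997, -0.077, -0.0, -0.0]
force: [-4.5, 0.5, 5.3]
width: 0.005
grip_force: 2.2
```

```bash
python3 -m inch '{"xyz":[[0,0,2],[0,0,4],[0,0,6],[0,0,6.5],[0,0,6.5],[0,0,6.5]],"delta_rot":[[0,0,0],[0,0,0],[0,0,0],[0,0,0],[0,0,0],[0,0,0]],"fingers":[0,0,0,0,0,0]}' 15
python3 - <<'E'
from fit import *
a=np.load("side0.npz")["P"];c=cam("side");P=cloud(c)
def lev(P):
    p=pts([P],.575,.25,.078,.112,.03); p=p[(abs(p[:,1]-.25)<.015)]
    return [(x,len(q:=p[abs(p[:,0]-x)<.004]),q[:,2].max().round(4) if len(q) else None) for x in(.556,.564,.572,.58,.588,.596)]
print(lev(a));print(lev(P))
for t in("roller_top",): print([(r["p"],W(r["at"],c).round(4)) for r in mark_of(c,t)])
E
```

```text
time: 41.65
position: [0.5431, 0.2505, 0.0981]
tcp_rot: [0.997, -0.078, -0.0, 0.0]
force: [-4.6, 0.0, 5.3]
width: 0.006
grip_force: 2.6
[(0.556, 22, np.float64(0.1034)), (0.564, 27, np.float64(0.0935)), (0.572, 25, np.float64(0.0897)), (0.58, 20, np.float64(0.0861)), (0.588, 19, np.float64(0.0829)), (0.596, 14, np.float64(0.0813))]
[(0.556, 0, None), (0.564, 0, None), (0.572, 0, None), (0.58, 0, None), (0.588, 0, None), (0.596, 1, np.float64(0.0784))]
[]
```

Run:
```python
from fit import *
a=np.load("side0.npz")["P"];c=cam("side");P=cloud(c);save(c,"side6.png")
m=(abs(a[...,1]-.25)<.02)&(a[...,0]>.55)&(a[...,0]<.62)&(a[...,2]>.074)
for x in np.arange(.564,.612,.006):
    q=m&(abs(a[...,0]-x)<.003); 
    print(round(x,3),q.sum(),a[q][:,2].max().round(4) if q.any() else 0, end=" | ")
    q=(abs(P[...,1]-.25)<.02)&(abs(P[...,0]-x)<.003)&(P[...,2]>.05)&(P[...,2]<.12); print(q.sum(),P[q][:,2].max().round(4) if q.any() else 0)
cv2.imwrite("pics/crop6.png",np.hstack([cv2.resize(f[310:380,265:335],(400,400),interpolation=cv2.INTER_CUBIC) for f in(cv2.imread("pics/side0.png"),c["frame"][...,::-1])]))
```

```text
0.564 30 0.0935 | 41 0.0737
0.57 17 0.0897 | 37 0.0743
0.576 18 0.0876 | 35 0.0734
0.582 22 0.0852 | 43 0.0732
0.588 15 0.0824 | 41 0.072
0.594 30 0.0813 | 39 0.0786
0.6 3 0.0778 | 40 0.0739
0.606 0 0 | 14 0.0522
0.612 0 0 | 19 0.0528
```

View pics/crop6.png

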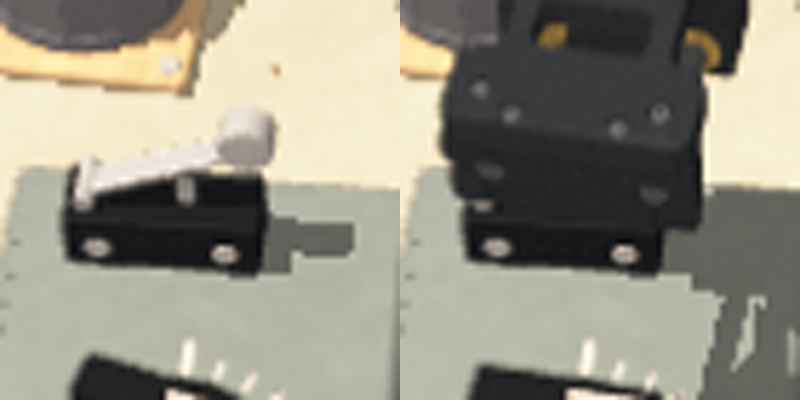

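The roller is about 10–13.5 mm down, from contact between z = 0.1116 and 0.108. That is past the click at 8.5 mm and short of overtravel at 18 mm. I'll hold briefly, then release and retreat.

```bash
python3 -m inch '{"xyz":[[0,0,0],[0,0,0],[0,0,0],[0,0,-5],[0,0,-15],[0,0,-35],[0,0,-65],[0,0,-100],[0,0,-110],[0,0,-110]],"delta_rot":[[0,0,0],[0,0,0],[0,0,0],[0,0,0],[0,0,0],[0,0,0],[0,0,0],[0,0,0],[0,0,0],[0,0,0]],"fingers":[0,0,0,0,0,0,0,0,0,0]}' 15
python3 -m inch '{"xyz":[[-40,0,0],[-80,0,0],[-120,0,0],[-120,0,0],[-120,0,0],[-120,0,0]],"delta_rot":[[0,0,0],[0,0,0],[0,0,0],[0,0,0],[0,0,0],[0,0,0]],"fingers":[0,0,0,0,0,0]}' 15
python3 - <<'E'
from dial import *
for n in("top","side"):
    c=cam(n);P=cloud(c);save(c,n+"7.png")
    q=pts([P],.545,.25,.085,.13,.03);print(n,"roller",q[q[:,2]>q[:,2].max()-.004].mean(0).round(4))
    p=pts([P],.566,.34,.080,.097,.04);print(cv2.minAreaRect((p[:,:2]*1000).astype(np.float32)))
    for x,y,dz in((.6133,.093,.016),(.5985,-.0355,.016),(.584,-.164,.016),(.51,-.342,.005)):
        t=pts([P],x,y,.05,.11,.02);print(len(t),np.median(t[:,2]).round(4))
E
```

```text
time: 42.63
position: [0.5446, 0.2507, 0.2119]
tcp_rot: [0.997, -0.078, 0.003, -0.001]
force: [-0.5, -0.2, -0.4]
width: 0.001
grip_force: 0.0
time: 43.13
position: [0.4252, 0.269, 0.2077]
tcp_rot: [0.997, -0.078, -0.0, 0.0]
force: [0.1, -0.1, 0.5]
width: 0.005
grip_force: 0.0
top roller [0.5449 0.2488 0.1096]
((564.0469970703125, 339.14263916015625), (16.827064514160156, 53.4804573059082), 80.79976654052734)
314 0.0973
302 0.0976
293 0.0979
285 0.0869
side roller [0.5438 0.2503 0.1098]
((563.2236328125, 339.8640441894531), (18.94342613220215, 56.63676452636719), 82.88218688964844)
279 0.0968
211 0.0964
195 0.0961
140 0.0855
```

View pics/side7.png

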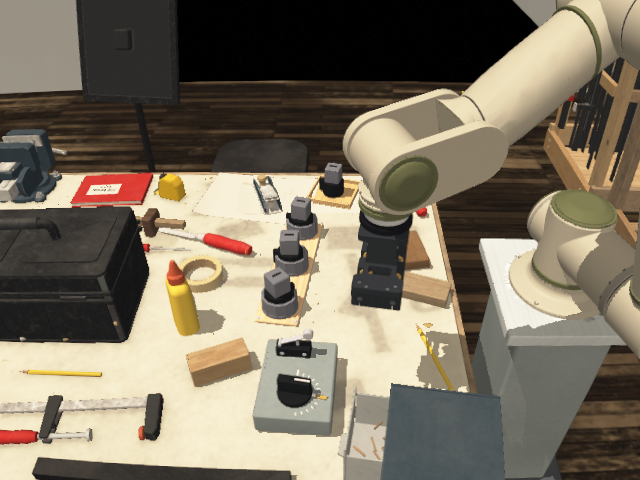

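The final view shows the packs seated at (300,220), (290,255) and (278,292), and the charged pack in the tray at (332,183). The lever has sprung back at (300,340), the dial is at its index (298,388), and the arm is clear.

```bash
python3 -c "
from cell import arm
print(arm.finish_job())"
```

```text
the job is handed in; nothing more can be done
None
```

I carried out every step in order and handed the job in at about 43 s; the final pictures show all packs seated, the dial on its index and the lever sprung back, but the switch press was judged from tool height only (about 10–13.5 mm down), and `finish_job` returned no verdict.

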